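Hook a drying cradle onto a slotted upright

ROBOT

A 7-joint arm with a two-finger parallel gripper is mounted at the origin on the work surface. World frame = base frame: x ahead of the robot, y to its left, z up, the work surface at z = 0. Lengths are in m, angles in rad, forces in N, time in s.
With the tool pointing down it reaches from about 0.4 to 0.875 m from the base axis. Payload 4.4 kg.
Tool frame: the origin (TCP) lies at the very end of the fingers, on their centre line; the grasp point (between the pads) lies 19 mm behind it; x points along the fingers, z is the direction in which the jaws open and shut, and the axes are right-handed (so a half turn about x gives the same grasp; the last joint's range is limited). The gripper opens to 85 mm and grips with 20 to 120 N. Pads are 22 mm wide; open, the fingers measure 114 mm over their backs; the gripper's body (76 mm by 85 mm) begins 54 mm behind the grasp point. The pads swing forward as they close: fully open they stand 13 mm farther back than shut.
Start: joints at [-1.215, 0.628, 0.038, 1.517, -0.027, 0.996, -0.02], TCP at [0.266, 0.593, 0.203] pointing down, gripper open.
Joint ranges: [-3.06, 3.06], [-0.37, 2.12], [-1.25, 1.32], [0.18, 2.47], [-1.1, 4.24], [0.23, 1.98], [-2.94, 2.94]. Speed limits (rad/s): [2.57, 2.57, 3.14, 3.14, 3.14, 3.14, 3.14].

INTERFACE

Orientations are given as a unit quaternion [w, x, y, z].
In Python, from workcell import bot, viewer, workorder gives the robot as it stands. The module is installed in compiled form; this text tells all that it offers.
- The arm moves only by the tool send_rows, never from a script. Its argument "deltas" is a list of rows, each a list of 5 numbers: the closure in counts, from 0 (fully open) to 255 (shut), then the shift along the tool's x, y, z in cm, then the turn about the tool's x in degrees. A call has 1 to 10 rows; each row is the pose to reach, as a shift and turn from the pose measured when the call began, along the tool's axes at that moment; what a row does not reach only later rows make up. A row lasts 1/12 s, in which the tool goes at most 41.7 mm and 7.16 degrees, less where a joint would pass 70% of its speed; a pose out of reach is approached as far as the arm can. A call with a gripper value outside its range is refused whole. The fingers move at their own pace and stop on an object; "grip_force" is the grip in N (left out, the last holds). Time passes only in rows, so rows that repeat a pose let the fingers close. It gives the time, the measured TCP pose, the force and the opening at its end, in the units of the state.
- bot.sense(): the state, without advancing time (a new reading comes with each control period).
- viewer.camera(name): name is "side" or "top" or "wrist"; returns a dict with "pixels" (480x640x3 uint8, red, green, blue), "K" (3x3 intrinsics, pixels), "dist_coeffs" ([k1, k2, p1, p2, k3] as OpenCV has them; the pictures are not rectified), "rvec" (rotation vector, rad) and "tvec" (3), from world to camera coordinates, as OpenCV has them. Camera axes: x right, y down, z forward; pixel columns grow to the right and rows downward; lengths in m; the calibration is good to about 2 mm. A picture is of the moment at which its call begins. There is no depth.
- workorder.job_done(): hands the job in, once; it reports no verdict.
The state is a dict: "time": time; "qpos": joint angles; "qd": joint speeds; "joint_torque": joint torques, N m; "tcp_pos": TCP position; "tcp_rot": TCP orientation; "contact_force": force on the tool from outside, world axes, zero at the start; "moment": the same for the moment, N m; "width": finger opening in m.
Only numpy, scipy, OpenCV 4.12 (cv2) and the standard library are available. Lean on these libraries where they do the work, as an engineer would, in place of code of your own. Each camera call takes 0.05 s, during which the arm holds its last target.

TASK

In the model-makers' workshop, take the steel cradle bracket standing on the bench and hang it on the slotted upright: press its two hook tabs into the upper two slots until the back plate is flush, then push it straight down until it is fully home and the sprung catch in the top slot snaps out again over the upper tab. The slots may sit a little higher or lower than expected, so feel for them gently and never force the bracket; leave it hanging by itself and leave the other things on the bench where they are.

Things in the scene. Friction and masses are not known exactly. Their poses are not given: they have to be found in the camera images.
- upright: Grey sheet-steel channel post, fixed: 44 mm wide, 37 deep, top 238 mm above the bench, on a dark foot plate 10 mm thick, 120 wide, reaching 65 mm in front of the slotted face and 95 behind. Origin: at bench level on the middle line of the slotted face. x points straight out of that face (roughly away from the robot), y across, z up. Slots: see slots.
- slots (a point): Nominal middle of the bottom edge of the top slot, on the front face, 202 mm above the upright's origin; axes as the upright. Sheet 4 mm thick; three slots 9 mm wide, 26 high on its middle line, bottom edges 0, 64, 128 mm below this point. The sheet was screwed on by hand: its slots all lie up to 7 mm higher or lower than this point says (not measured).
- seat (a point): Where the bracket's origin belongs when fully down: x = y = 0, nominally 120 mm up in the upright's frame, axes as the upright; truly up to 7 mm higher or lower, with the slots. The tabs enter freely with the bracket 9 to 14 mm above its true seat.
- bracket: Steel cradle bracket, U-shaped, 0.2 to 0.4 kg, loose, standing on its arm, 40 mm wide (y). Origin: underside, middle of the back plate's rear surface; x from back plate to front post, z up. Back plate x 0 to 5 mm, top z 104; flat arm x 0 to 70, z 0 to 6; front post x 60 to 70, 36 wide, top z 112. Two hook tabs behind the plate: see tabs.
- tabs (a point): On the bracket: middle of the upper tab's neck underside at the plate's rear surface, z = 82 mm. Two tabs, 5 mm wide, 64 mm apart in height, reach 11 mm back. Neck: 12 mm high, 6 mm long. Behind it a lip 5 mm thick, from the neck's top to 9 mm below the neck's underside, that drops behind the 4 mm sheet.
- grip (a point): On the bracket: where to hold it from above, in the middle of the front post, x = 65 mm, z = 90 mm (22 mm below the post's top), across its 10 mm thickness or 36 mm width.
- pawl (a joint): Sprung steel catch in the upper part of the top slot, 6 mm wide, 11.5 high, front 1 mm behind the sheet's front. Value: how far it is pushed in, m; 0 fully out, at most 0.016. Takes 1.5 N at first, 3.7 N at 11 mm. The upper tab pushes it in about 10 mm when the plate is flush; it springs out to 0 above the tab when the bracket is within 2 mm of fully down.
- glue: White glue bottle with red cap, loose, 44 mm across, 120 mm high. Origin: centre of its underside. Leave alone.
- tub: Clear plastic tub, loose, 76 mm across, 60 mm high. Origin: centre of its underside. Leave alone.
- arch: Small white plaster archway, loose, about 35 x 125 x 130 mm. Origin: centre of its underside. Leave alone.
Mind the look-alikes: they are no part of the job. Of the things shaped like the bracket, the steel one is meant.

How it is judged:
On the way:
1. both tabs are in the slots, the back plate is against the upright and the upper tab has pushed the catch in by more than 6 mm (x of bracket in the frame of upright between -0.003 and 0.004 m and value of joint pawl above 0.006 m), for 0.05 s.
At the end, for the whole second after the job is handed in: Bracket hangs released and at rest on the upper two slots: origin -3 to 4 mm from the face plane, within 4 mm of the middle line, 109 to 131 mm up (upright's frame), upright within 0.08 rad, square within 0.12 rad, catch out again (pushed in under 2 mm) (x of bracket in the frame of upright between -0.003 and 0.004 m and y of bracket in the frame of upright between -0.004 and 0.004 m and z of bracket in the frame of upright between 0.109 and 0.131 m and angle between bracket's own z axis and vertical below 0.08 rad and angle between the x axis of bracket and the x axis of upright, either way round below 0.12 rad and value of joint pawl below 0.002 m and linear speed of bracket below 0.01 m/s and contact force between bracket and the fingers below 0.05 N); the robot touches nothing.
It fails at once if the bracket is forced against the upright with more than 30 N (contact force between bracket and upright above 30 N).
It fails at once if a bystander (bottle, tub, arch) is moved more than 15 mm (distance of any of glue, tub, arch from where it was at the start of the episode above 0.015 m).
It also fails if it takes over 50 s, if anything falls off the work surface, if the arm or the gripper's body presses on something with over 40 N, if the wrist force passes 120 N, or if a joint passes its speed limit or range.

## Working session

There is one attempt and no reset: what is moved stays moved. The work goes in short steps, Python scripts to look and compute and a tool call to move; the robot and the scene stay as the last step left them, time stands still between calls to the robot, and variables do not carry over. Pictures are saved under pics/ and viewed, and the job is handed in when it is done.

Besides the shell and the picture viewer there is one more tool, called after "Emit:" as a command line: name --pt "numbers of a row" for each row, then --argument value for the rest. send_rows: Moves the arm, as the interface text tells. Its arguments: {"type":"object","properties":{"deltas":{"type":"array","items":{"type":"array","items":{"type":"number"}}},"grip_force":{"type":"number"}},"required":["deltas"]}

```bash
mkdir -p pics
cat > h.py <<'E'
import numpy as np, cv2, json
from scipy.spatial.transform import Rotation as R
from workcell import bot, viewer, workorder
def shot(n,fn):
    c=viewer.camera(n); cv2.imwrite(f'pics/{fn}.png',c['pixels'][:,:,::-1])
    np.savez(f'pics/{fn}.npz',**{k:np.array(v) for k,v in c.items()}); return c
def load(fn): return dict(np.load(f'pics/{fn}.npz'))
def ray(c,uv):
    p=cv2.undistortPoints(np.array(uv,float).reshape(-1,1,2),c['K'],c['dist_coeffs']).reshape(-1,2)
    Rm=cv2.Rodrigues(np.array(c['rvec'],float))[0]; t=np.array(c['tvec'],float).reshape(3)
    d=np.c_[p,np.ones(len(p))]@Rm; return -Rm.T@t, d
def onz(c,uv,z):
    o,d=ray(c,uv); return o+d*((z-o[2])/d[:,2])[:,None]
def proj(c,P): return cv2.projectPoints(np.array(P,float).reshape(-1,1,3),np.array(c['rvec'],float),np.array(c['tvec'],float),c['K'],c['dist_coeffs'])[0].reshape(-1,2)
def tri(c1,u1,c2,u2):
    o1,d1=ray(c1,[u1]);o2,d2=ray(c2,[u2]);d1=d1[0]/np.linalg.norm(d1);d2=d2[0]/np.linalg.norm(d2)
    s=np.linalg.lstsq(np.c_[d1,-d2],o2-o1,rcond=None)[0]
    a=o1+s[0]*d1;b=o2+s[1]*d2; return (a+b)/2,np.linalg.norm(a-b)
E
python3 - <<'E'
from h import *
for n in ['side','top','wrist']: c=shot(n,n+'0'); print(n,c['K'][0],ray(c,[[320,240]]))
s=bot.sense(); print(s)
E
```

```text
side [481.84219659   0.         309.69894197] (array([0.36328895, 0.66082752, 0.84390519]), array([[ 0.20132832, -0.69064173, -0.69540394]]))
top [434.77920213   0.         319.83971053] (array([0.45956987, 0.00294062, 1.06099227]), array([[ 0.10290437, -0.01833244, -0.99453281]]))
wrist [415.06912282   0.         315.74980778] (array([0.1897905 , 0.6273038 , 0.37211523]), array([[ 0.30449941, -0.12608264, -0.94420065]]))
{'time': 0.15, 'qpos': array([-1.21478896,  0.62910073,  0.0384267 ,  1.51812573, -0.02702326,
        0.99629516, -0.02000696]), 'qd': array([-0.0011026 , -0.00094393,  0.00083047, -0.00220184,  0.00036455,
       -0.00131627, -0.00048936]), 'joint_torque': array([ 2.07300902e-03, -5.63794398e+01,  1.22795083e+00, -1.93648446e+01,
        1.11342347e-02,  7.33616384e-03,  4.91783612e-05]), 'tcp_pos': array([0.26586116, 0.59258976, 0.20192533]), 'tcp_rot': array([ 0.59316849, -0.38451172,  0.59401767,  0.38398552]), 'contact_force': array([ 0.46310811, -0.09673098,  0.05036866]), 'moment': array([-0.01246068,  0.01758882, -0.06781942]), 'width': 0.08521124088192024}
```

View pics/side0.png

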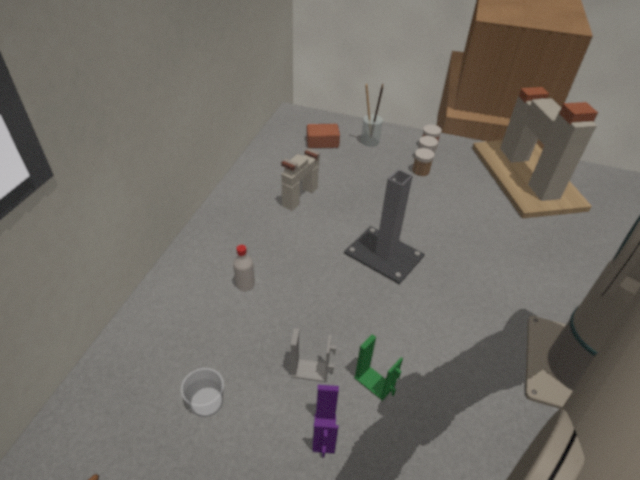

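View pics/top0.png

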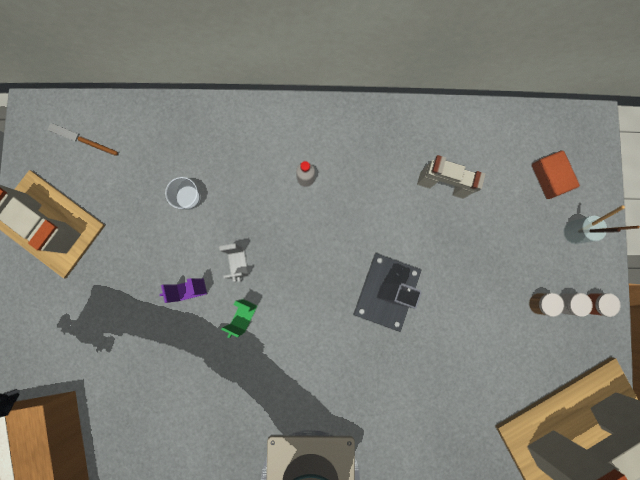

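View pics/wrist0.png

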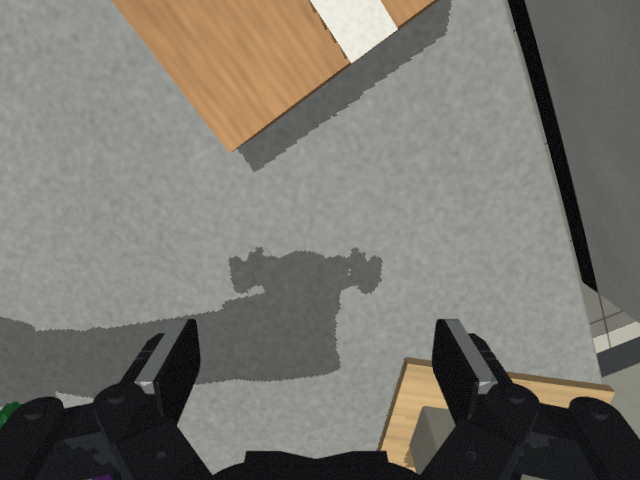

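Run:
```python
from h import *
t=cv2.imread('pics/top0.png'); s=cv2.imread('pics/side0.png')
a=cv2.resize(t[230:350,150:270],(480,480),interpolation=cv2.INTER_CUBIC)
b=cv2.resize(t[240:340,345:430],(408,480),interpolation=cv2.INTER_CUBIC)[:,:320]
cv2.imwrite('pics/cropT.png',np.hstack([a,b]))
cv2.imwrite('pics/cropS1.png',cv2.resize(s[320:460,280:420],(560,560),interpolation=cv2.INTER_CUBIC))
cv2.imwrite('pics/cropS2.png',cv2.resize(s[160:290,335:435],(450,585),interpolation=cv2.INTER_CUBIC))
```

```text
(no output)
```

View pics/cropT.png

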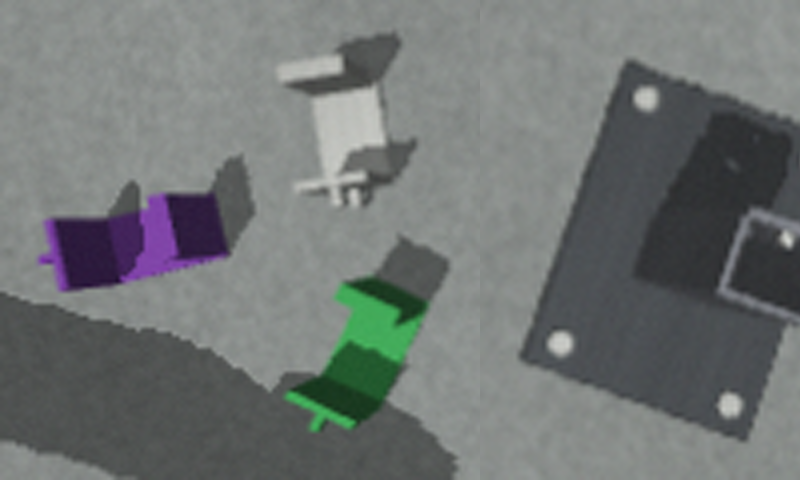

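View pics/cropS1.png

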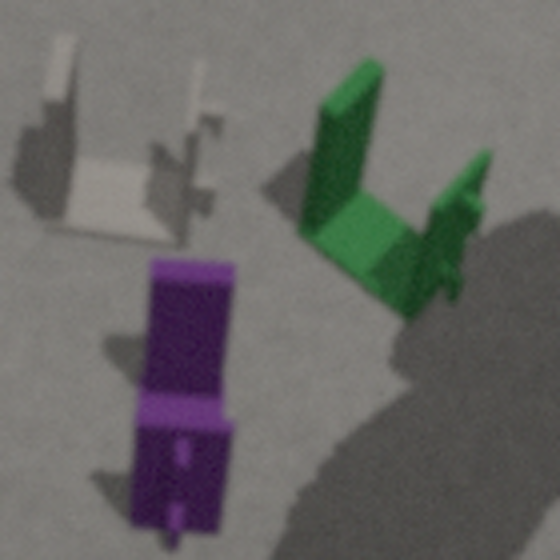

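View pics/cropS2.png

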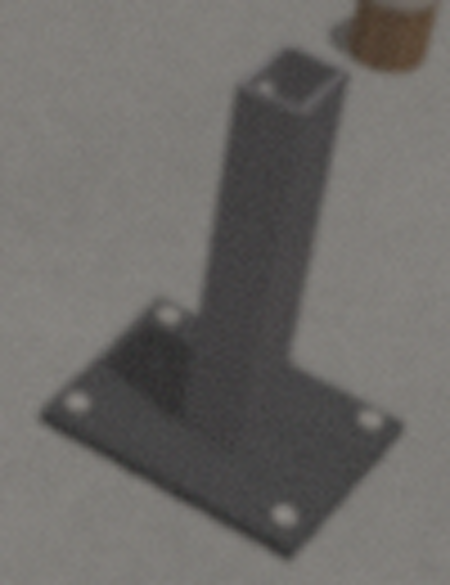

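Candidates in the top view are a grey-metal one at (235,262), a purple one at (183,290) and a green one at (240,318). The grey one is bare steel, so it is the one meant; the crops show it upright with its tabs toward the robot. Next I measure it and the upright.

Run:
```python
from h import *
c=load('top0'); im=c['pixels']
hsv=cv2.cvtColor(im,cv2.COLOR_RGB2HSV)
print(proj(c,[[.5,.2,0],[.6,.2,0],[.5,.1,0]]))
roi=im[235:290,210:255].astype(int)
v=roi.mean(2)
print(np.percentile(v,[5,25,50,75,90,97]))
m=(v>172).astype(np.uint8)*255
cv2.imwrite('pics/mb.png',np.hstack([cv2.resize(im[235:290,210:255,::-1],(390,477),interpolation=cv2.INTER_NEAREST),cv2.resize(cv2.cvtColor(m,cv2.COLOR_GRAY2BGR),(390,477),interpolation=cv2.INTER_NEAREST)]))
# foot
roi=im[235:350,335:440].astype(int); m2=(roi.max(2)<95).astype(np.uint8)*255
m2=cv2.morphologyEx(m2,cv2.MORPH_CLOSE,np.ones((7,7)))
cs=max(cv2.findContours(m2,0,2)[0],key=cv2.contourArea)
a=cv2.approxPolyDP(cs,4,True).reshape(-1,2)+[335,235]; print(a)
print(cv2.minAreaRect(cs))
cv2.imwrite('pics/mu.png',np.hstack([cv2.resize(im[235:350,335:440,::-1],(390,427),interpolation=cv2.INTER_NEAREST),cv2.resize(cv2.cvtColor(m2,cv2.COLOR_GRAY2BGR),(390,427),interpolation=cv2.INTER_NEAREST)]))
```

```text
[[230.64239115 266.90547017]
 [232.02820258 226.1758529 ]
 [271.72051549 267.55691341]]
[ 82.33333333 134.66666667 139.66666667 143.66666667 182.
 191.        ]
[[375 253]
 [353 314]
 [400 331]
 [407 308]
 [415 305]
 [420 269]]
((54.62782287597656, 57.696868896484375), (56.11351013183594, 65.84652709960938), 20.136302947998047)
```

View pics/mb.png

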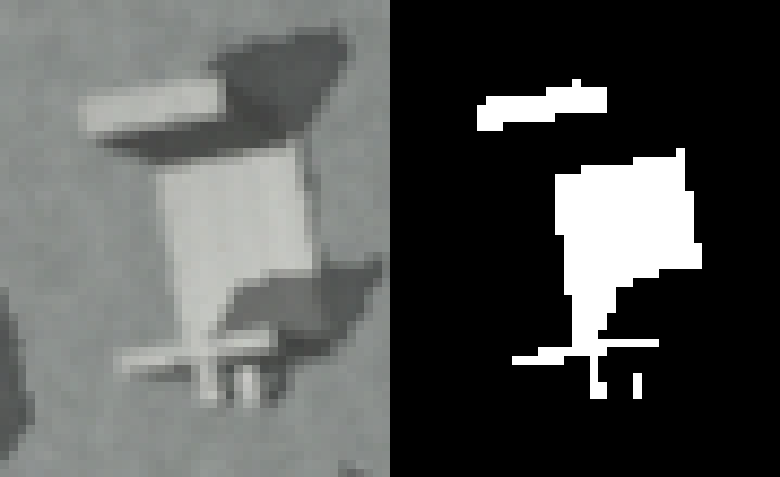

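View pics/mu.png

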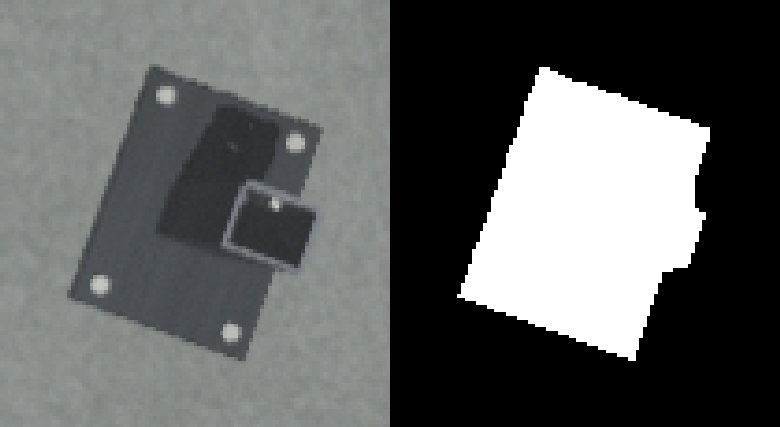

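Run:
```python
from h import *
c=load('top0')
def pb(l,s,o): return [[o[0]+x/s-.5,o[1]+y/s-.5] for x,y in l]
def rep(n,P):
    P=P[:,:2]; print(n,P.round(4).tolist(),'ctr',P.mean(0).round(4),'edges mm',[(round(np.linalg.norm(P[(i+1)%4]-P[i])*1000,1),round(np.degrees(np.arctan2(*(P[(i+1)%4]-P[i])[::-1])),1)) for i in range(4)])
rep('bpost',onz(c,pb([(78,97),(220,78),(226,112),(88,135)],8.667,(210,235)),.112))
rep('bplate',onz(c,pb([(116,352),(274,330),(277,347),(120,373)],8.667,(210,235)),.104))
rep('foot',onz(c,pb([(150,66),(322,127),(246,360),(68,297)],3.714,(335,235)),.010))
rep('utop',onz(c,pb([(247,182),(316,208),(298,271),(222,245)],3.714,(335,235)),.238))
s=bot.sense(); r=R.from_quat(np.roll(s['tcp_rot'],-1)); print(r.as_matrix().round(3))
print('cam rel tool', r.inv().apply(ray(load('wrist0'),[[320,240]])[0]-s['tcp_pos']))
```

```text
bpost [[0.5417, 0.2073], [0.5471, 0.1716], [0.5385, 0.1698], [0.5321, 0.2045]] ctr [0.5398 0.1883] edges mm [(np.float64(36.1), np.float64(-81.4)), (np.float64(8.8), np.float64(-168.2)), (np.float64(35.2), np.float64(100.4)), (np.float64(10.0), np.float64(16.7))]
bplate [[0.4778, 0.1971], [0.484, 0.1573], [0.4797, 0.1564], [0.4725, 0.1959]] ctr [0.4785 0.1767] edges mm [(np.float64(40.3), np.float64(-81.1)), (np.float64(4.4), np.float64(-168.3)), (np.float64(40.1), np.float64(100.3)), (np.float64(5.4), np.float64(12.7))]
foot [[0.5405, -0.1503], [0.5021, -0.2636], [0.351, -0.2132], [0.3901, -0.0976]] ctr [ 0.4459 -0.1812] edges mm [(np.float64(119.6), np.float64(-108.7)), (np.float64(159.3), np.float64(161.5)), (np.float64(122.0), np.float64(71.3)), (np.float64(159.3), np.float64(-19.3))]
utop [[0.4643, -0.167], [0.4515, -0.2024], [0.4195, -0.193], [0.4322, -0.1541]] ctr [ 0.4419 -0.1791] edges mm [(np.float64(37.7), np.float64(-109.8)), (np.float64(33.4), np.float64(163.6)), (np.float64(40.9), np.float64(71.9)), (np.float64(34.6), np.float64(-21.9))]
[[-0.001 -0.912  0.409]
 [-0.001  0.409  0.912]
 [-1.     0.    -0.001]]
cam rel tool [-0.17018814  0.08362012  0.00028674]
```

Emit:
send_rows --pt "60 -0.0 -3.1 -1.9 7" --pt "60 0 -6.2 -3.8 14" --pt "60 0 -9.3 -5.7 21" --pt "60 0 -12.4 -7.7 28" --pt "60 0 -15.5 -9.6 35" --pt "60 0 -18.6 -11.5 42" --pt "60 0 -21.7 -13.4 49" --pt "60 0 -24.8 -15.3 56" --pt "60 0 -27.9 -17.2 63" --pt "60 0 -31 -19.2 70"

```text
time: 0.98
tcp_pos: [0.4707, 0.2891, 0.2021]
tcp_rot: [0.706, 0.027, 0.707, -0.028]
contact_force: [0.9, 0.1, -0.3]
width: 0.0653
```

```bash
cat >> h.py <<'E'
def togo(P,yaw):
    s=bot.sense(); r=R.from_quat(np.roll(s['tcp_rot'],-1)); M=r.as_matrix()
    y=np.degrees(np.arctan2(M[1,1],M[0,1]))
    print('t',s['time'],'pos',s['tcp_pos'].round(4),'yaw',round(y,2),'down',M[:,0].round(3),'F',s['contact_force'].round(2),'w',round(s['width'],4))
    print('delta cm',(M.T@(np.array(P)-s['tcp_pos'])*100).round(2),'turn',round(-((yaw-y+180)%360-180),2))
E
python3 -c "
from h import *
togo([.5398,.1883,.2],10)"
```

```text
t 0.9833 pos [0.4707 0.2891 0.2021] yaw 85.51 down [-0.001 -0.001 -1.   ] F [ 0.86  0.1  -0.31] w 0.0653
delta cm [ 0.22 -9.51  7.68] turn 75.51
```

Emit:
send_rows --pt "60 0.2 -1 0.8 7" --pt "60 0.2 -2 1.6 14" --pt "60 0.2 -3 2.4 21" --pt "60 0.2 -4 3.2 28" --pt "60 0.2 -5 4 35" --pt "60 0.2 -6 4.8 42" --pt "60 0.2 -7 5.6 49" --pt "60 0.2 -8 6.4 56" --pt "60 0.2 -9 7.2 63" --pt "60 0.2 -9.5 7.7 70"

```text
time: 1.82
tcp_pos: [0.5406, 0.1867, 0.2002]
tcp_rot: [0.562, 0.429, 0.561, -0.431]
contact_force: [-0.0, -0.4, -0.3]
width: 0.0655
```

Run:
```python
from h import *
togo([.5398,.1883,.2],10)
shot('wrist','wrist1')
```

```text
t 1.8167 pos [0.5406 0.1867 0.2002] yaw 15.08 down [-0.    -0.002 -1.   ] F [-0.02 -0.37 -0.29] w 0.0655
delta cm [ 0.02 -0.04 -0.17] turn 5.08
```

View pics/wrist1.png

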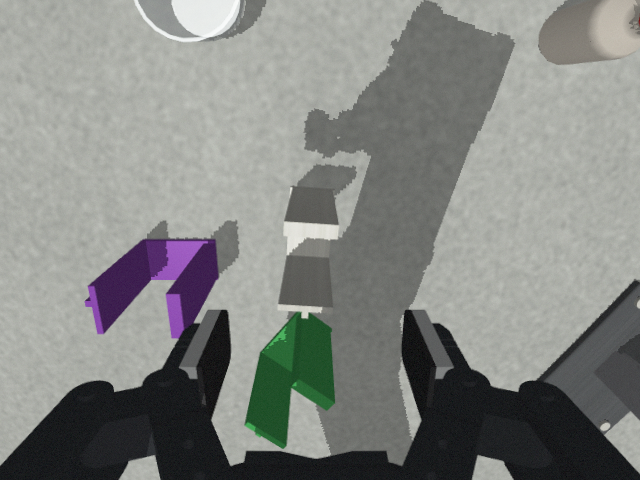

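Run:
```python
from h import *
c=load('wrist1')
print(ray(c,[[320,240]]))
print(proj(c,[[.5406,.1867,.2],[.5398,.1883,.112],[.4785,.1767,.104],[.5398,.1883,0]]))
im=c['pixels']; cv2.imwrite('pics/w1c.png',cv2.resize(im[170:330,250:370,::-1],(450,600),interpolation=cv2.INTER_NEAREST))
```

```text
(array([0.62161351, 0.20912138, 0.37047638]), array([[-0.31522234, -0.09644057, -0.9441746 ]]))
[[316.67082625 291.02686205]
 [313.58260944 231.67300601]
 [307.22349182 310.02743808]
 [314.07205506 193.50051829]]
```

View pics/w1c.png

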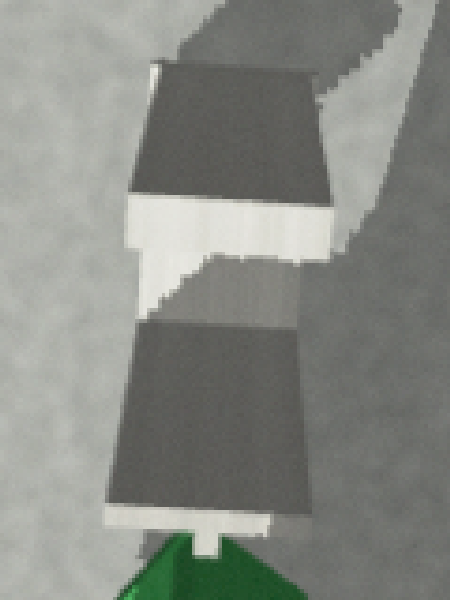

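Run:
```python
from h import *
c=load('wrist1')
def pb(l,s,o): return [[o[0]+x/s-.5,o[1]+y/s-.5] for x,y in l]
for l,z in (([(127,194),(333,207),(333,262),(125,248)],.112),([(105,504),(312,515),(312,539),(105,525)],.104)):
    P=onz(c,pb(l,3.75,(250,170)),z)[:,:2]; print(P.mean(0).round(4),[(round(np.linalg.norm(P[(i+1)%4]-P[i])*1000,1),round(np.degrees(np.arctan2(*(P[(i+1)%4]-P[i])[::-1])),1)) for i in range(4)])
```

```text
[0.5402 0.1903] [(np.float64(35.8), np.float64(-78.7)), (np.float64(10.1), np.float64(-163.9)), (np.float64(36.6), np.float64(101.0)), (np.float64(9.9), np.float64(11.6))]
[0.4794 0.1785] [(np.float64(39.8), np.float64(-78.3)), (np.float64(5.2), np.float64(-164.1)), (np.float64(40.1), np.float64(100.7)), (np.float64(4.5), np.float64(13.3))]
```

```bash
python3 -c "
from h import *
togo([.540,.1892,.072],11)"
```

```text
t 1.8667 pos [0.5414 0.1859 0.2001] yaw 14.72 down [ 0.    -0.003 -1.   ] F [ 0.69 -1.32  0.63] w 0.0653
delta cm [12.81 -0.04 -0.4 ] turn 3.72
```

Emit:
send_rows --pt "60 2 0 -0.4 3.7" --pt "60 4 0 -0.4 3.7" --pt "60 6 0 -0.4 3.7" --pt "60 6.5 0 -0.4 3.7" --pt "60 6.5 0 -0.4 3.7"

```text
time: 2.28
tcp_pos: [0.5389, 0.1897, 0.1337]
tcp_rot: [0.546, 0.447, 0.546, -0.451]
contact_force: [0.1, -0.5, 0.2]
width: 0.0651
```

```bash
python3 -c "
from h import *
togo([.540,.1892,.072],11)"
```

```text
t 2.2833 pos [0.5389 0.1897 0.1337] yaw 11.13 down [-0.003 -0.004 -1.   ] F [ 0.08 -0.55  0.17] w 0.0651
delta cm [6.17 0.12 0.05] turn 0.13
```

Emit:
send_rows --pt "60 2 0.1 0 0" --pt "60 4 0.1 0 0" --pt "60 5.5 0.1 0 0" --pt "60 6.15 0.1 0 0" --pt "60 6.15 0.1 0 0" --pt "90 6.15 0.1 0 0" --pt "120 6.15 0.1 0 0" --pt "150 6.15 0.1 0 0" --pt "200 6.15 0.1 0 0" --pt "200 6.15 0.1 0 0" --grip_force 60

```text
time: 3.12
tcp_pos: [0.5409, 0.1899, 0.0739]
tcp_rot: [0.547, 0.448, 0.546, -0.45]
contact_force: [-0.4, -0.1, 5.0]
width: 0.0334
```

```bash
python3 -c "
from h import *
togo([.540,.1892,.072],11); c=shot('wrist','wrist2'); shot('top','top2')"
```

```text
t 3.1167 pos [0.5409 0.1899 0.0739] yaw 11.14 down [-0.    -0.003 -1.   ] F [-0.37 -0.06  4.96] w 0.0334
delta cm [ 0.19 -0.1   0.05] turn 0.14
```

View pics/wrist2.png

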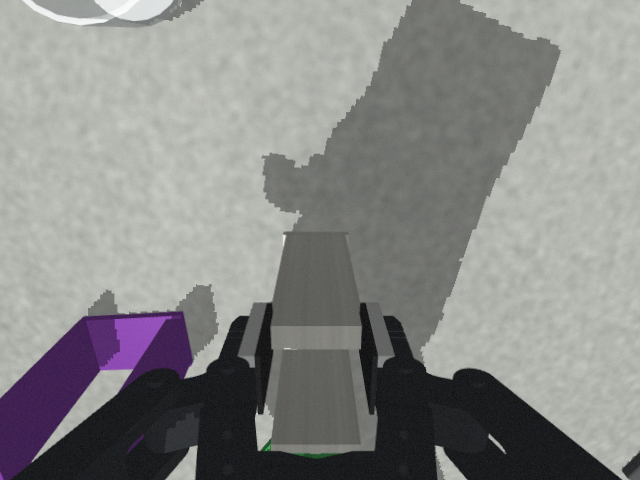

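Emit:
send_rows --pt "200 -0.8 0 0 0" --pt "200 -2 0 0 0" --pt "200 -4 0 0 0" --pt "200 -7 0 0 0" --pt "200 -10 0 0 0" --pt "200 -13 0 0 0" --pt "200 -13 0 0 0"

```text
time: 3.8
tcp_pos: [0.5448, 0.1902, 0.2106]
tcp_rot: [0.549, 0.452, 0.543, -0.447]
contact_force: [1.0, -0.8, -3.2]
width: 0.0336
```

```bash
python3 -c "
from h import *
togo([.5805,-.1107,.324],-18.9); c=shot('wrist','wrist3'); shot('side','side3')"
```

```text
t 3.8 pos [0.5448 0.1902 0.2106] yaw 11.12 down [ 0.01  0.   -1.  ] F [ 0.98 -0.82 -3.22] w 0.0336
delta cm [-11.31  -2.19  30.23] turn 30.02
```

View pics/wrist3.png

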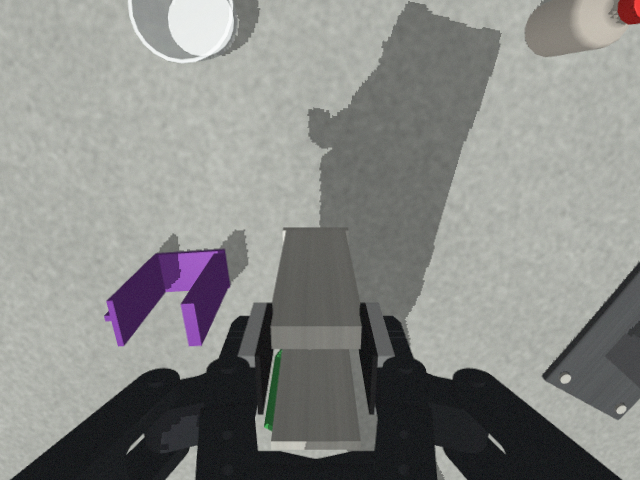

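View pics/side3.png

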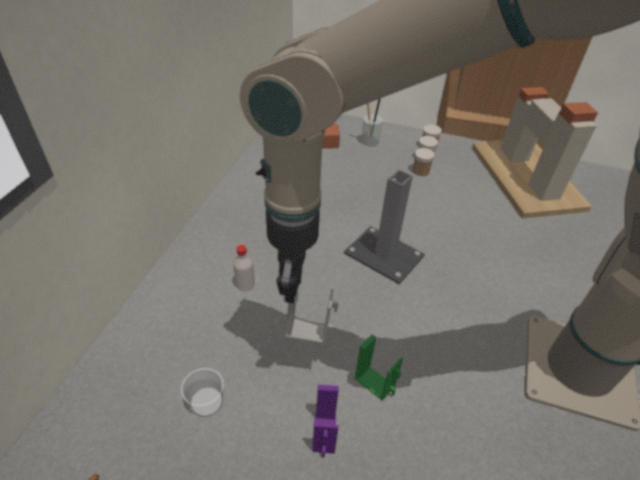

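Emit:
send_rows --pt "200 -1.5 -0.2 2 3" --pt "200 -4 -0.5 5 6" --pt "200 -6.5 -0.7 8.5 10" --pt "200 -9 -1 12 14" --pt "200 -11.3 -1.3 15.5 18" --pt "200 -11.3 -1.6 19 22" --pt "200 -11.3 -1.8 22.5 26" --pt "200 -11.3 -2 26 30" --pt "200 -11.3 -2.1 29 30" --pt "200 -11.3 -2.2 30.2 30"

```text
time: 4.73
tcp_pos: [0.5768, -0.1155, 0.3184]
tcp_rot: [-0.411, -0.576, -0.408, 0.577]
contact_force: [-0.4, 0.2, -3.5]
width: 0.0332
```

Emit:
send_rows --pt "200 0 0 0 0" --pt "200 0 0 0 0" --pt "200 0 0 0 0"

```text
time: 4.98
tcp_pos: [0.5763, -0.1138, 0.3173]
tcp_rot: [-0.41, -0.575, -0.409, 0.577]
contact_force: [-0.6, 0.7, -2.3]
width: 0.033
```

```bash
python3 -c "
from h import *
togo([.5805,-.1107,.324],-18.9); c=shot('wrist','wrist4')"
```

```text
t 4.9833 pos [ 0.5763 -0.1138  0.3173] yaw -19.17 down [-0.002 -0.003 -1.   ] F [-0.59  0.7  -2.26] w 0.033
delta cm [-0.68  0.29 -0.42] turn -0.27
```

View pics/wrist4.png

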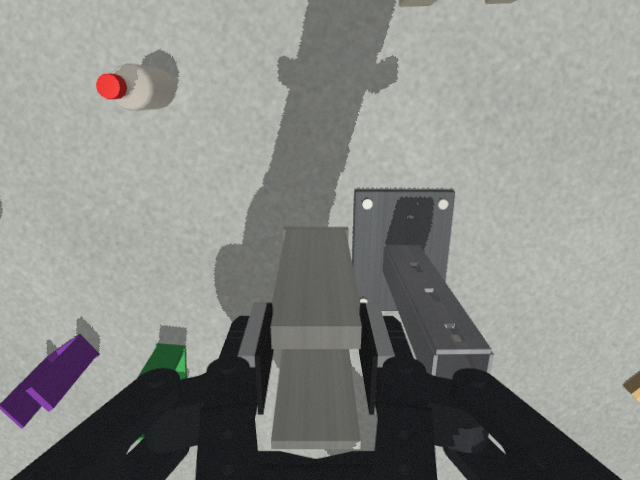

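Run:
```python
from h import *
c=load('wrist4'); im=c['pixels']
cr=im[235:365,380:500,::-1]
cr=np.clip(cr.astype(float)*1.7,0,255).astype(np.uint8)
cv2.imwrite('pics/w4c.png',cv2.resize(cr,(552,598),interpolation=cv2.INTER_NEAREST))
O=np.array([.4598,-.1856]);a=np.radians(-18.9);x=np.array([np.cos(a),np.sin(a)]);y=np.array([-x[1],x[0]])
U=lambda p:[*(O+p[0]*x+p[1]*y),p[2]]
pts=[(0,0.022,.238),(0,-.022,.238)]+[(0,yy,.202-k*.064+h) for k in range(3) for h in (0,.026) for yy in (.0045,-.0045)]
q=proj(c,[U(p) for p in pts])
for p,u in zip(pts,q): print(p,u.round(1),((u-[380,235]+.5)*4.6).round(0))
```

```text
(0, 0.022, 0.238) [434.9 350.7] [255. 535.]
(0, -0.022, 0.238) [495.8 349.7] [535. 530.]
(0, 0.0045, 0.202) [444.6 324.1] [299. 412.]
(0, -0.0045, 0.202) [455.8 324. ] [351. 412.]
(0, 0.0045, 0.228) [454.9 342.5] [347. 497.]
(0, -0.0045, 0.228) [467.  342.3] [402. 496.]
(0, 0.0045, 0.138) [424.6 288.6] [208. 249.]
(0, -0.0045, 0.138) [434.2 288.5] [251. 249.]
(0, 0.0045, 0.164) [432.  301.6] [241. 309.]
(0, -0.0045, 0.164) [442.1 301.5] [288. 308.]
(0, 0.0045, 0.07400000000000001) [409.9 262.6] [140. 129.]
(0, -0.0045, 0.07400000000000001) [418.2 262.5] [178. 129.]
(0, 0.0045, 0.1) [415.4 272.3] [165. 174.]
(0, -0.0045, 0.1) [424.1 272.2] [205. 173.]
```

View pics/w4c.png

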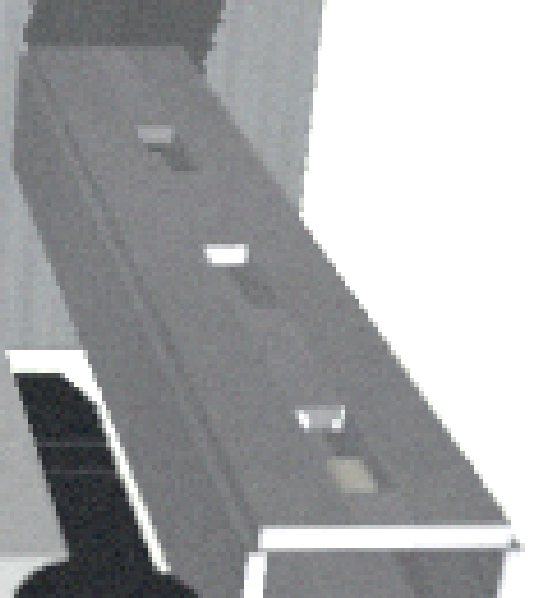

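Run:
```python
from h import *
c=load('wrist4')
O=np.array([.4598,-.1856]);a=np.radians(-18.9);x=np.array([np.cos(a),np.sin(a)]);y=np.array([-x[1],x[0]])
px=lambda l:[[380+u/4.6-.5,235+v/4.6-.5] for u,v in l]
def inu(P): return np.c_[(P[:,:2]-O)@x,(P[:,:2]-O)@y,P[:,2]]*1000
print('base',inu(onz(c,px([(25,45),(185,45)]),.01)).round(1))
print('top',inu(onz(c,px([(260,526),(512,522)]),.238)).round(1))
print('footfront',inu(onz(c,[[354.5,188.5],[454.5,189]],.01)).round(1))
# slots onto plane x_u = xf
o,d=ray(c,px([(297,408),(345,408),(205,244),(248,244),(138,126),(175,126),(329,458),(382,492)]))
ou=np.r_[(o[:2]-O)@x,(o[:2]-O)@y,o[2]]; du=np.c_[d[:,:2]@x,d[:,:2]@y,d[:,2]]
for xf in (0,.001,.002,.003):
    print(xf,(ou+du*((xf-ou[0])/du[:,0])[:,None])[:,1:].round(4).tolist())
```

```text
base [[ -2.   21.2  10. ]
 [ -2.3 -21.7  10. ]]
top [[  1.6  21.4 238. ]
 [  1.5 -18.2 238. ]]
footfront [[ 67.6  60.3  10. ]
 [ 66.8 -57.9  10. ]]
0 [[0.0045, 0.2006], [-0.0038, 0.2008], [0.0044, 0.1357], [-0.0044, 0.1359], [0.0045, 0.0721], [-0.0042, 0.0723], [0.0038, 0.2166], [-0.0016, 0.2268]]
0.001 [[0.0051, 0.2022], [-0.0032, 0.2025], [0.005, 0.1378], [-0.0037, 0.1379], [0.0051, 0.0745], [-0.0036, 0.0747], [0.0044, 0.2182], [-0.001, 0.2283]]
0.002 [[0.0057, 0.2039], [-0.0025, 0.2041], [0.0056, 0.1398], [-0.0031, 0.14], [0.0057, 0.077], [-0.0029, 0.0771], [0.005, 0.2197], [-0.0003, 0.2299]]
0.003 [[0.0063, 0.2056], [-0.0019, 0.2058], [0.0062, 0.1419], [-0.0024, 0.1421], [0.0063, 0.0794], [-0.0023, 0.0796], [0.0056, 0.2213], [0.0003, 0.2314]]
```

```bash
cat >> h.py <<'E'
O=np.array([.4598,-.1856]);_a=np.radians(-18.9);xu=np.array([np.cos(_a),np.sin(_a)]);yu=np.array([-xu[1],xu[0]])
def gu(p,yaw=-18.9):
    s=bot.sense(); q=s['tcp_pos'][:2]-O; print('u now mm',(np.array([q@xu,q@yu,s['tcp_pos'][2]])*1000).round(1),'Fu',np.array([s['contact_force'][:2]@xu,s['contact_force'][:2]@yu]).round(2),'M',s['moment'].round(2))
    togo([*(O+p[0]*xu+p[1]*yu),p[2]],yaw)
E
python3 -c "
from h import *
gu([.095,0,.204])"
```

```text
u now mm [ 87.1 106.4 317.5] Fu [-0.93  0.3 ] M [ 0.   -0.08  0.01]
t 5.0333 pos [ 0.5767 -0.1132  0.3175] yaw -19.09 down [-0.001 -0.003 -1.   ] F [-0.78  0.59 -2.68] w 0.0332
delta cm [11.38  0.82 10.6 ] turn -0.19
```

Emit:
send_rows --pt "200 0 0.8 1.5 -0.2" --pt "200 0 0.8 4 -0.2" --pt "200 0 0.8 7 -0.2" --pt "200 0 0.8 9.5 -0.2" --pt "200 0 0.8 10.6 -0.2" --pt "200 2 0.8 10.6 -0.2" --pt "200 4.5 0.8 10.6 -0.2" --pt "200 7 0.8 10.6 -0.2" --pt "200 9.5 0.8 10.6 -0.2" --pt "200 11.2 0.8 10.6 -0.2"

```text
time: 5.87
tcp_pos: [0.5494, -0.2129, 0.2032]
tcp_rot: [-0.411, -0.574, -0.413, 0.576]
contact_force: [-0.1, 0.7, -2.0]
width: 0.0335
```

Emit:
send_rows --pt "200 0 0 0 0" --pt "200 0 0 0 0" --pt "200 0 0 0 0"

```text
time: 6.12
tcp_pos: [0.5505, -0.2119, 0.204]
tcp_rot: [-0.412, -0.574, -0.413, 0.575]
contact_force: [-0.2, -0.6, -1.1]
width: 0.0334
```

```bash
python3 -c "
from h import *
gu([.090,0,.204]); shot('wrist','wrist5');shot('top','top5');shot('side','side5')
im=cv2.imread('pics/top5.png')[220:350,330:480]; im2=cv2.imread('pics/side5.png')[130:330,300:480]
cv2.imwrite('pics/c5.png',np.hstack([cv2.resize(im,(400,347),interpolation=cv2.INTER_CUBIC),cv2.resize(im2,(312,347),interpolation=cv2.INTER_CUBIC)]))"
```

```text
u now mm [ 94.4   4.5 204. ] Fu [ 0.02 -0.66] M [-0.02 -0.06  0.03]
t 6.1167 pos [ 0.5505 -0.2119  0.204 ] yaw -18.6 down [-0.002 -0.    -1.   ] F [-0.2  -0.63 -1.07] w 0.0334
delta cm [ 0.   -0.44  0.44] turn 0.3
```

View pics/c5.png

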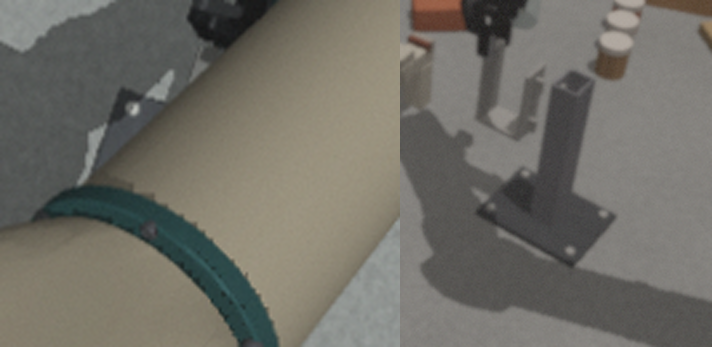

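View pics/wrist5.png

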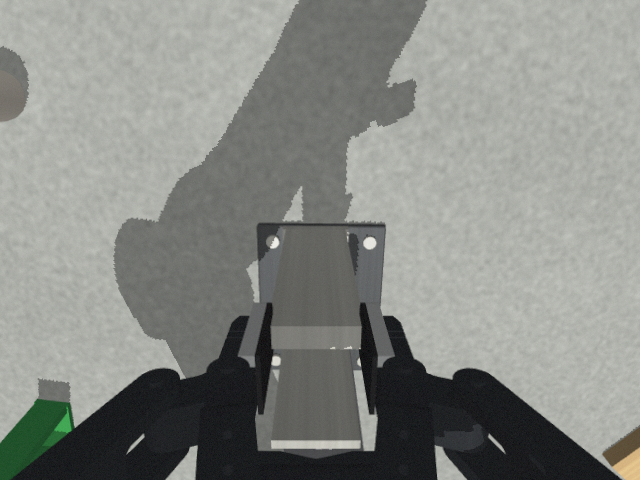

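Emit:
send_rows --pt "200 0 -0.2 0.3 0.3" --pt "200 0 -0.4 0.45 0.3" --pt "200 0 -0.4 0.45 0.3" --pt "200 0 -0.4 0.45 0.3"

```text
time: 6.6
tcp_pos: [0.545, -0.2164, 0.205]
tcp_rot: [-0.411, -0.576, -0.41, 0.576]
contact_force: [1.1, 0.0, -3.0]
width: 0.0333
```

Run:
```python
from h import *
gu([.078,0,.204]); c=shot('wrist','wrist6'); shot('side','side6')
im=c['pixels']
cv2.imwrite('pics/w6a.png',np.clip(cv2.resize(im[205:265,240:400,::-1],(800,300),interpolation=cv2.INTER_NEAREST)*1.,0,255))
cv2.imwrite('pics/w6b.png',np.clip(cv2.resize(im[320:460,240:400,::-1],(640,560),interpolation=cv2.INTER_NEAREST)*1.5,0,255))
```

```text
u now mm [ 90.5  -1.5 205. ] Fu [0.99 0.38] M [-0.03 -0.09 -0.04]
t 6.6 pos [ 0.545  -0.2164  0.205 ] yaw -19.03 down [-0.    -0.001 -1.   ] F [ 1.06  0.04 -2.98] w 0.0333
delta cm [ 0.1  -1.25 -0.15] turn -0.13[ WARN:0@1.609] global loadsave.cpp:1063 imwrite_ Unsupported depth image for selected encoder is fallbacked to CV_8U.
```

View pics/w6a.png

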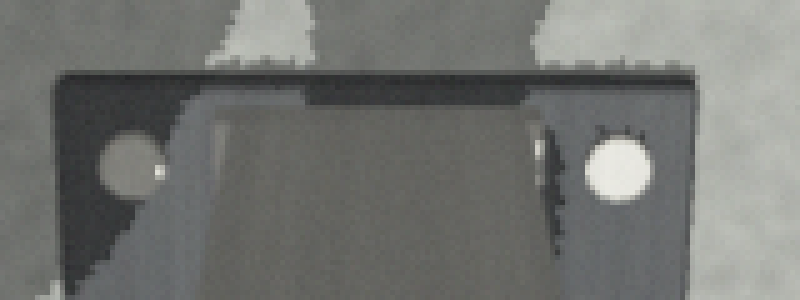

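View pics/w6b.png

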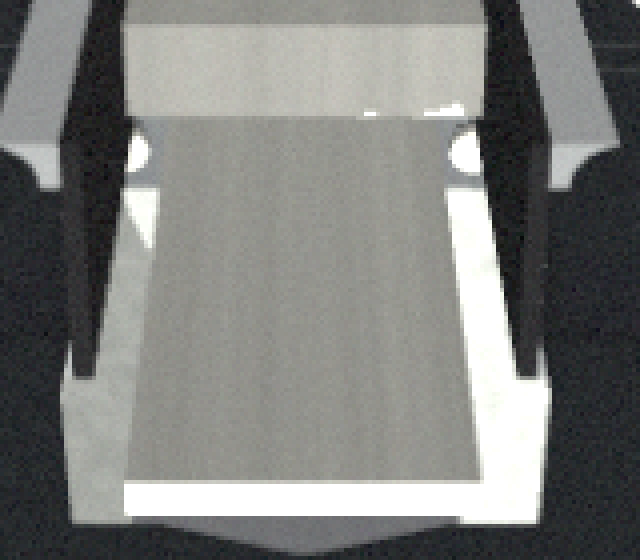

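Run:
```python
from h import *
c=load('wrist6')
def f(n,p,z):
    P=onz(c,p,z); print(n,np.c_[(P[:,:2]-O)@xu,(P[:,:2]-O)@yu].round(4).tolist())
A=lambda u,v:[240+u/5-.5,205+v/5-.5]
B=lambda u,v:[240+u/4-.5,320+v/4-.5]
f('foot',[A(57,76),A(695,76)],.01); f('bolts',[A(132,166),A(620,168)],.012)
f('foot sides mid',[A(62,200),A(691,200)],.01)
f('arm',[A(215,108),A(547,108)],.131)
f('post top',[B(123,24),B(488,24),B(484,115),B(125,115)],.243)
f('plate top',[B(124,481),B(483,481),B(483,516),B(124,516)],.235)
```

```text
foot [[0.0667, 0.0587], [0.0665, -0.0585]]
bolts [[0.0499, 0.0453], [0.0493, -0.0451]]
foot sides mid [[0.0425, 0.059], [0.0423, -0.0589]]
arm [[0.0982, 0.0195], [0.0981, -0.0214]]
post top [[0.0951, 0.0156], [0.0951, -0.0177], [0.0853, -0.0177], [0.0854, 0.0158]]
plate top [[0.0329, 0.0189], [0.0328, -0.0203], [0.0278, -0.0205], [0.0278, 0.0191]]
```

```bash
python3 - <<'E'
from h import *
for n in ['wrist2','wrist3','wrist4','wrist5','wrist6']:
    g=load(n)['pixels'].mean(2)[:,300:330].mean(1)
    d=np.gradient(g)
    print(n,[(i,round(d[i],1)) for i in list(range(215,245))+list(range(315,360))+list(range(425,456)) if abs(d[i])>5])
E
python3 -c "
import cv2,numpy as np
im=cv2.imread('pics/side6.png')[150:290,330:450]
cv2.imwrite('pics/s6.png',np.clip(cv2.resize(im,(514,600),interpolation=cv2.INTER_CUBIC)*1.6,0,255).astype(np.uint8))"
```

```text
wrist2 [(231, np.float64(-9.0)), (232, np.float64(-7.3)), (325, np.float64(15.3)), (326, np.float64(17.2)), (348, np.float64(-8.3)), (349, np.float64(-15.1)), (350, np.float64(-7.2)), (443, np.float64(7.0)), (444, np.float64(15.9)), (445, np.float64(9.9)), (452, np.float64(-15.7)), (453, np.float64(-32.1)), (454, np.float64(-21.9)), (455, np.float64(-6.2))]
wrist3 [(226, np.float64(-17.2)), (227, np.float64(-30.5)), (228, np.float64(-13.1)), (325, np.float64(10.8)), (326, np.float64(15.4)), (348, np.float64(-10.4)), (349, np.float64(-13.5)), (440, np.float64(12.2)), (441, np.float64(21.7)), (442, np.float64(10.1)), (448, np.float64(5.9)), (449, np.float64(20.4)), (450, np.float64(14.1)), (455, np.float64(-17.1))]
wrist4 [(226, np.float64(-9.1)), (227, np.float64(-7.2)), (325, np.float64(9.7)), (326, np.float64(13.3)), (348, np.float64(-9.9)), (349, np.float64(-11.6)), (440, np.float64(10.7)), (441, np.float64(11.8)), (448, np.float64(16.2)), (449, np.float64(22.1)), (450, np.float64(7.2)), (455, np.float64(-15.2))]
wrist5 [(222, np.float64(-18.2)), (223, np.float64(-33.4)), (224, np.float64(-10.7)), (225, np.float64(20.3)), (226, np.float64(19.4)), (325, np.float64(8.8)), (326, np.float64(13.3)), (348, np.float64(-9.8)), (349, np.float64(-11.5)), (439, np.float64(26.0)), (440, np.float64(45.5)), (441, np.float64(23.8)), (447, np.float64(-11.9)), (448, np.float64(-51.8)), (449, np.float64(-47.3)), (450, np.float64(-7.5)), (455, np.float64(-6.0))]
wrist6 [(218, np.float64(-16.4)), (219, np.float64(-31.5)), (220, np.float64(-17.6)), (225, np.float64(13.1)), (226, np.float64(18.0)), (227, np.float64(5.2)), (325, np.float64(9.1)), (326, np.float64(13.2)), (348, np.float64(-9.8)), (349, np.float64(-11.7)), (439, np.float64(16.8)), (440, np.float64(41.7)), (441, np.float64(32.9)), (442, np.float64(7.1)), (448, np.float64(-58.8)), (449, np.float64(-59.2)), (455, np.float64(-5.7))]
```

View pics/s6.png

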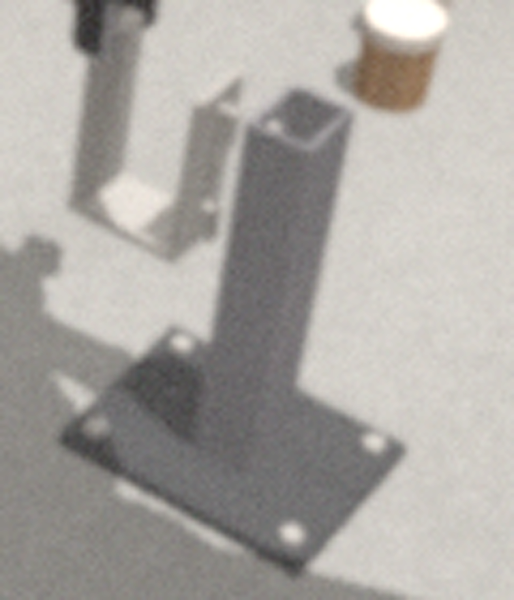

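Emit:
send_rows --pt "200 -0.1 -0.4 0.0 0" --pt "200 -0.1 -0.8 -0.05 0" --pt "200 -0.1 -1.1 -0.08 0" --pt "200 -0.1 -1.1 -0.08 0" --pt "200 -0.1 -1.1 -0.08 0"

```text
time: 7.12
tcp_pos: [0.5349, -0.2115, 0.2058]
tcp_rot: [-0.411, -0.575, -0.411, 0.576]
contact_force: [-0.1, -1.5, -2.8]
width: 0.0333
```

```bash
python3 -c "
from h import *
gu([.075,-.0006,.2062])"
```

```text
u now mm [ 7.950e+01 -2.000e-01  2.058e+02] Fu [ 0.41 -1.49] M [-0.02 -0.09 -0.01]
t 7.1167 pos [ 0.5349 -0.2115  0.2058] yaw -18.98 down [-0. -0. -1.] F [-0.09 -1.54 -2.76] w 0.0333
delta cm [-0.04 -0.45  0.04] turn -0.08
```

Emit:
send_rows --pt "200 0 -0.1 0.03 0" --pt "200 0 -0.2 0.03 0" --pt "200 0 -0.3 0.03 0" --pt "200 0 -0.3 0.03 0"

```text
time: 7.45
tcp_pos: [0.5317, -0.2108, 0.2058]
tcp_rot: [-0.411, -0.575, -0.411, 0.576]
contact_force: [-0.8, 1.0, -2.9]
width: 0.0332
```

```bash
python3 -c "
from h import *
gu([.073,-.0006,.2062])"
```

```text
u now mm [ 76.2  -0.5 205.8] Fu [-1.02  0.67] M [-0.01 -0.03 -0.03]
t 7.45 pos [ 0.5317 -0.2108  0.2058] yaw -19.0 down [-0.001 -0.    -1.   ] F [-0.75  0.96 -2.88] w 0.0332
delta cm [-0.04 -0.32  0.01] turn -0.1
```

Emit:
send_rows --pt "200 0 -0.1 0 0" --pt "200 0 -0.2 0 0" --pt "200 0 -0.3 0 0" --pt "200 0 -0.3 0 0"

```text
time: 7.78
tcp_pos: [0.5294, -0.21, 0.206]
tcp_rot: [-0.411, -0.576, -0.41, 0.576]
contact_force: [0.2, -0.2, -2.5]
width: 0.0334
```

```bash
python3 -c "
from h import *
gu([.071,-.0006,.2062])"
```

```text
u now mm [ 73.7  -0.5 206. ] Fu [ 0.28 -0.08] M [-0.15 -0.45  0.01]
t 7.7833 pos [ 0.5294 -0.21    0.206 ] yaw -18.99 down [ 0.    -0.001 -1.   ] F [ 0.24 -0.17 -2.53] w 0.0334
delta cm [-0.02 -0.27  0.01] turn -0.09
```

Emit:
send_rows --pt "200 0 -0.1 0 0" --pt "200 0 -0.2 0 0" --pt "200 0 -0.2 0 0" --pt "200 0 -0.2 0 0"

```text
time: 8.12
tcp_pos: [0.5277, -0.2094, 0.2062]
tcp_rot: [0.411, 0.576, 0.41, -0.576]
contact_force: [2.6, -0.4, -2.6]
width: 0.0336
```

```bash
python3 -c "
from h import *
gu([.071,-.0006,.2062]); c=shot('wrist','wrist7')
g=c['pixels'].mean(2)[:,300:330].mean(1); d=np.gradient(g)
print([(i,round(d[i],1)) for i in list(range(210,245))+list(range(425,470)) if abs(d[i])>5])"
```

```text
u now mm [ 72.   -0.5 206.2] Fu [2.57 0.44] M [-0.14 -0.51  0.06]
t 8.1167 pos [ 0.5277 -0.2094  0.2062] yaw -18.99 down [ 0.001 -0.001 -1.   ] F [ 2.57 -0.41 -2.55] w 0.0336
delta cm [-0.   -0.1   0.01] turn -0.09
[(225, np.float64(13.7)), (226, np.float64(12.8)), (439, np.float64(25.8)), (440, np.float64(46.0)), (441, np.float64(23.9)), (447, np.float64(-14.4)), (448, np.float64(-58.9)), (449, np.float64(-44.0)), (455, np.float64(-5.6)), (456, np.float64(-12.0)), (457, np.float64(-15.9)), (458, np.float64(-12.9))]
```

Emit:
send_rows --pt "200 0 -0.1 0 0" --pt "200 0 -0.2 0 0" --pt "200 0 -0.2 0 0" --pt "200 0 -0.2 0 0"

```text
time: 8.5
tcp_pos: [0.5259, -0.2088, 0.2062]
tcp_rot: [0.411, 0.576, 0.41, -0.576]
contact_force: [2.7, -1.0, -2.2]
width: 0.0334
```

```bash
python3 -c "
from h import *
gu([.069,-.0006,.2062]); c=shot('wrist','wrist8')
g=c['pixels'].mean(2)[:,300:330].mean(1); d=np.gradient(g)
print([(i,round(d[i],1)) for i in list(range(210,245))+list(range(425,470)) if abs(d[i])>5])"
```

```text
u now mm [ 70.1  -0.5 206.2] Fu [ 2.92 -0.09] M [-0.12 -0.64 -0.  ]
t 8.5 pos [ 0.5259 -0.2088  0.2062] yaw -18.99 down [ 0.001 -0.001 -1.   ] F [ 2.73 -1.02 -2.24] w 0.0334
delta cm [ 0.   -0.11  0.01] turn -0.09
[(225, np.float64(14.7)), (226, np.float64(12.0)), (439, np.float64(35.5)), (440, np.float64(50.0)), (441, np.float64(14.5)), (447, np.float64(-29.2)), (448, np.float64(-58.7)), (449, np.float64(-29.6)), (455, np.float64(-5.8)), (456, np.float64(-12.5)), (457, np.float64(-15.6)), (458, np.float64(-11.8))]
```

Emit:
send_rows --pt "200 0 -0.1 0 0" --pt "200 0 -0.2 0 0" --pt "200 0 -0.25 0 0" --pt "200 0 -0.25 0 0"

```text
time: 8.88
tcp_pos: [0.5236, -0.208, 0.2063]
tcp_rot: [0.411, 0.576, 0.41, -0.575]
contact_force: [3.0, -1.2, -2.8]
width: 0.0333
```

```bash
python3 -c "
from h import *
gu([.067,-.0006,.2062]); c=shot('wrist','wrist9')
g=c['pixels'].mean(2)[:,300:330].mean(1); d=np.gradient(g)
print([(i,round(d[i],1)) for i in list(range(210,245))+list(range(425,470)) if abs(d[i])>5])"
```

```text
u now mm [ 67.6  -0.5 206.3] Fu [ 3.22 -0.18] M [-0.18 -0.69  0.01]
t 8.8833 pos [ 0.5236 -0.208   0.2063] yaw -18.99 down [ 0.002 -0.001 -1.   ] F [ 2.99 -1.22 -2.75] w 0.0333
delta cm [ 0.01 -0.06  0.01] turn -0.09
[(224, np.float64(6.3)), (225, np.float64(15.1)), (226, np.float64(11.7)), (439, np.float64(35.1)), (440, np.float64(50.0)), (441, np.float64(14.7)), (447, np.float64(-29.3)), (448, np.float64(-58.8)), (449, np.float64(-29.5)), (455, np.float64(-5.8)), (456, np.float64(-6.7)), (457, np.float64(-8.0)), (458, np.float64(-18.1)), (459, np.float64(-11.8))]
```

Emit:
send_rows --pt "200 0 -0.1 0 0" --pt "200 0 -0.2 0 0" --pt "200 0 -0.25 0 0" --pt "200 0 -0.25 0 0"

```text
time: 9.27
tcp_pos: [0.5214, -0.2072, 0.2064]
tcp_rot: [0.411, 0.576, 0.41, -0.575]
contact_force: [2.6, -0.5, -2.3]
width: 0.0334
```

```bash
python3 -c "
from h import *
gu([.065,-.0006,.2062]); c=shot('wrist','wrist10')
g=c['pixels'].mean(2)[:,300:330].mean(1); d=np.gradient(g)
print([(i,round(d[i],1)) for i in list(range(210,245))+list(range(425,470)) if abs(d[i])>5])"
```

```text
u now mm [ 65.3  -0.5 206.4] Fu [2.56 0.4 ] M [-0.24 -0.77  0.04]
t 9.2667 pos [ 0.5214 -0.2072  0.2064] yaw -18.99 down [ 0.002 -0.001 -1.   ] F [ 2.55 -0.45 -2.27] w 0.0334
delta cm [ 0.02 -0.03  0.01] turn -0.09
[(224, np.float64(8.6)), (225, np.float64(16.5)), (226, np.float64(8.8)), (438, np.float64(7.6)), (439, np.float64(38.3)), (440, np.float64(42.0)), (441, np.float64(12.0)), (445, np.float64(-8.0)), (446, np.float64(-18.6)), (447, np.float64(-36.3)), (448, np.float64(-40.0)), (449, np.float64(-14.3)), (452, np.float64(20.3)), (453, np.float64(39.4)), (454, np.float64(19.0)), (455, np.float64(-14.6)), (456, np.float64(-32.2)), (457, np.float64(-40.6)), (458, np.float64(-32.5)), (459, np.float64(-11.3))]
```

Emit:
send_rows --pt "200 0 -0.1 0 0" --pt "200 0 -0.15 0 0" --pt "200 0 -0.15 0 0"

```text
time: 9.57
tcp_pos: [0.5213, -0.2072, 0.2068]
tcp_rot: [0.412, 0.576, 0.409, -0.575]
contact_force: [5.3, -2.1, -1.8]
width: 0.0335
```

```bash
python3 -c "
from h import *
gu([.065,-.0006,.2062]); c=shot('wrist','wrist11')
g=c['pixels'].mean(2)[:,300:330].mean(1); d=np.gradient(g)
print([(i,round(d[i],1)) for i in list(range(210,245))+list(range(425,470)) if abs(d[i])>5])
cv2.imwrite('pics/w11.png',np.clip(cv2.resize(c['pixels'][400:480,250:390,::-1],(770,440),interpolation=cv2.INTER_NEAREST)*1.4,0,255).astype(np.uint8))"
```

```text
u now mm [ 65.2  -0.5 206.8] Fu [ 5.71 -0.3 ] M [-0.42 -1.25 -0.02]
t 9.5667 pos [ 0.5213 -0.2072  0.2068] yaw -18.98 down [ 0.005 -0.003 -1.   ] F [ 5.31 -2.14 -1.77] w 0.0335
delta cm [ 0.06 -0.02  0.01] turn -0.08
[(224, np.float64(13.9)), (225, np.float64(13.8)), (438, np.float64(16.1)), (439, np.float64(41.4)), (440, np.float64(34.0)), (441, np.float64(8.6)), (445, np.float64(-15.1)), (446, np.float64(-29.0)), (447, np.float64(-43.3)), (448, np.float64(-25.0)), (451, np.float64(11.7)), (452, np.float64(41.7)), (453, np.float64(30.2)), (455, np.float64(-15.1)), (456, np.float64(-32.4)), (457, np.float64(-40.7)), (458, np.float64(-32.8)), (459, np.float64(-12.2))]
```

View pics/w11.png

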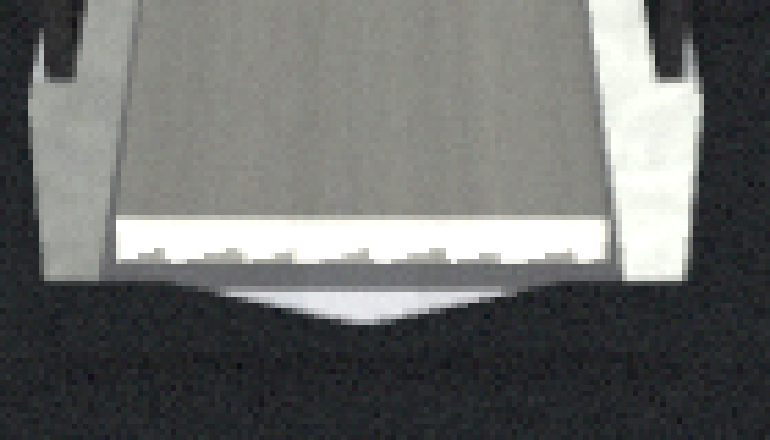

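Emit:
send_rows --pt "200 0 -0.2 0 0" --pt "200 0 -0.3 0 0" --pt "200 0 -0.4 0 0" --pt "200 0 -0.4 0 0"

```text
time: 9.95
tcp_pos: [0.5213, -0.2073, 0.2081]
tcp_rot: [0.415, 0.578, 0.406, -0.573]
contact_force: [9.6, -2.5, -3.2]
width: 0.0336
```

```bash
python3 -c "
from h import *
gu([.065,-.0006,.2062]); c=shot('wrist','wrist12'); shot('side','side12')
g=c['pixels'].mean(2)[:,300:330].mean(1); d=np.gradient(g)
print([(i,round(d[i],1)) for i in list(range(210,245))+list(range(425,470)) if abs(d[i])>5])
im=cv2.imread('pics/side12.png')[150:290,330:450]
cv2.imwrite('pics/s12.png',np.clip(cv2.resize(im,(514,600),interpolation=cv2.INTER_CUBIC)*1.6,0,255).astype(np.uint8))"
```

```text
u now mm [ 65.2  -0.6 208.1] Fu [9.9  0.79] M [-0.65 -2.28 -0.03]
t 9.95 pos [ 0.5213 -0.2073  0.2081] yaw -18.95 down [ 0.012 -0.006 -1.   ] F [ 9.62 -2.46 -3.16] w 0.0336
delta cm [ 0.19 -0.03 -0.  ] turn -0.05
[(222, np.float64(13.7)), (223, np.float64(16.0)), (437, np.float64(30.8)), (438, np.float64(49.3)), (439, np.float64(18.4)), (443, np.float64(-10.9)), (444, np.float64(-20.5)), (445, np.float64(-42.0)), (446, np.float64(-37.5)), (447, np.float64(-5.7)), (450, np.float64(32.8)), (451, np.float64(37.6)), (452, np.float64(8.9)), (455, np.float64(-14.7)), (456, np.float64(-31.2)), (457, np.float64(-39.1)), (458, np.float64(-33.8)), (459, np.float64(-13.6))]
```

View pics/s12.png

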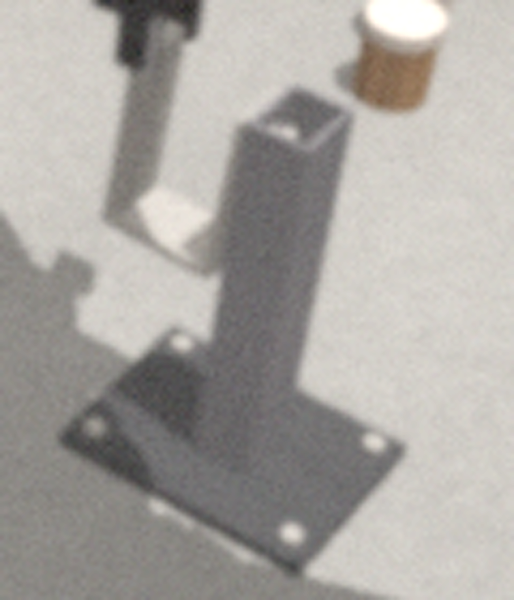

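```bash
cat > pitch.py <<'E'
from h import *
from scipy.optimize import least_squares
def pts(th,tp,M,dx=0,dz=0):
    # bracket pts relative to TCP in tool-aligned frame: X=tool y, Z=-tool x
    B=np.array([[.070,0],[.005,.104],[.070,.112],[.060,.112]])-[.065+dx,.0739+dz]
    piv=np.array([0,.0161]); B=B-piv
    c,s=np.cos(th),np.sin(th)   # th>0: plate down, bottom +x
    B=np.c_[B[:,0]*c-B[:,1]*s, B[:,0]*s+B[:,1]*c]+piv
    return np.array(tp)+B[:,:1]*M[:,1]-B[:,1:]*M[:,0]
def fit(c,tp,q,rows):
    M=R.from_quat(np.roll(q,-1)).as_matrix()
    f=lambda p:proj(c,pts(p[0],tp,M,p[1],p[2]))[:,1]-rows
    r=least_squares(f,[0,0,0],x_scale=[.01,.001,.001]); print('pitch deg',np.degrees(r.x[0]).round(2),'dx,dz mm',(r.x[1:]*1000).round(2),'res',r.fun.round(2))
E
python3 - <<'E'
from pitch import *
fit(load('wrist2'),[.5409,.1899,.0739],[.547,.448,.546,-.45],[231.5,444,325.5,349])
fit(load('wrist3'),[.5448,.1902,.2106],[.549,.452,.543,-.447],[227,441,325.6,348.6])
fit(load('wrist6'),[.545,-.2164,.205],[-.411,-.576,-.41,.576],[225.6,440.3,325.6,348.6])
fit(load('wrist12'),[.5213,-.2073,.2081],[.415,.578,.406,-.573],[222.5,437.9,325.6,348.6])
E
```

```text
pitch deg 0.01 dx,dz mm [0.97 1.38] res [-0.01  0.03  0.14 -0.17]
pitch deg 1.38 dx,dz mm [0.24 1.09] res [-0.    0.02  0.07 -0.08]
pitch deg 1.78 dx,dz mm [0.16 0.76] res [-0.01  0.02  0.1  -0.12]
pitch deg 2.87 dx,dz mm [-0.2   0.93] res [-0.02  0.06  0.24 -0.29]
```

Emit:
send_rows --pt "200 0.1 -0.2 0 0" --pt "200 0.2 -0.25 0 0" --pt "200 0.3 -0.25 0 0" --pt "200 0.3 -0.25 0 0"

```text
time: 10.38
tcp_pos: [0.5218, -0.2075, 0.206]
tcp_rot: [0.417, 0.579, 0.405, -0.572]
contact_force: [8.3, -1.5, -1.2]
width: 0.0339
```

```bash
cat >> pitch.py <<'E'
def rows(c):
    g=c['pixels'].mean(2)[:,300:330].mean(1); d=np.abs(np.gradient(g))
    out=[]
    for a,b in ((214,234),(432,443),(322,330),(344,353)):
        w=d[a:b]*(d[a:b]>3); out.append((np.arange(a,b)*w).sum()/w.sum())
    return out
def auto(fn):
    gu([.065,-.0006,.2062]); s=bot.sense(); c=shot('wrist',fn); r=rows(c); print(np.round(r,1))
    M=R.from_quat(np.roll(s['tcp_rot'],-1)).as_matrix(); print('tool pitch',np.degrees(M[:2,0]@xu).round(2))
    fit(c,s['tcp_pos'],s['tcp_rot'],r)
E
python3 -c "
from pitch import *
print(rows(load('wrist12')))
auto('wrist13')"
```

```text
[np.float64(222.72115856651936), np.float64(437.87327201940974), np.float64(326.03250436300175), np.float64(348.4705597286164)]
u now mm [ 65.7  -0.7 206. ] Fu [8.38 1.27] M [-0.44 -1.78 -0.04]
t 10.3833 pos [ 0.5218 -0.2075  0.206 ] yaw -18.93 down [ 0.017 -0.009 -1.   ] F [ 8.34 -1.51 -1.15] w 0.0339
delta cm [-0.02 -0.07 -0.01] turn -0.03
[228.3 441.6 325.5 348.5]
tool pitch 1.11
pitch deg 0.99 dx,dz mm [0.79 1.37] res [-0.    0.01  0.05 -0.06]
```

Emit:
send_rows --pt "200 0.1 -0.15 0 0" --pt "200 0.2 -0.15 0 0" --pt "200 0.25 -0.15 0 0" --pt "200 0.25 -0.15 0 0"

```text
time: 10.77
tcp_pos: [0.5221, -0.2076, 0.2042]
tcp_rot: [0.418, 0.579, 0.404, -0.572]
contact_force: [5.9, -0.5, -0.3]
width: 0.0335
```

```bash
python3 -c "
from pitch import *
auto('wrist14')"
```

```text
u now mm [ 66.   -0.6 204.2] Fu [5.72 1.46] M [-0.24 -1.26 -0.04]
t 10.7667 pos [ 0.5221 -0.2076  0.2042] yaw -18.92 down [ 0.021 -0.01  -1.   ] F [ 5.88 -0.47 -0.31] w 0.0335
delta cm [-0.2 -0.1 -0. ] turn -0.02
[232.6   nan 325.1 348.5]
tool pitch 1.32pitch.py:18: RuntimeWarning: invalid value encountered in scalar divide
  w=d[a:b]*(d[a:b]>3); out.append((np.arange(a,b)*w).sum()/w.sum())
Traceback (most recent call last):
  File "pitch.py", line 23, in auto
    fit(c,s['tcp_pos'],s['tcp_rot'],r)
    ~~~^^^^^^^^^^^^^^^^^^^^^^^^^^^^^^^
  File "pitch.py", line 13, in fit
    r=least_squares(f,[0,0,0],x_scale=[.01,.001,.001]); print('pitch deg',np.degrees(r.x[0]).round(2),'dx,dz mm',(r.x[1:]*1000).round(2),'res',r.fun.round(2))
ValueError: Residuals are not finite in the initial point.
```

```bash
sed -i 's/(432,443)/(432,449)/' pitch.py
python3 - <<'E'
from pitch import *
c=load('wrist14'); g=c['pixels'].mean(2)[:,300:330].mean(1); d=np.gradient(g)
print([(i,round(d[i],1)) for i in range(425,475) if abs(d[i])>3])
s=bot.sense()
for p in (443.5,444,445): fit(c,s['tcp_pos'],s['tcp_rot'],[232.6,p,325.5,348.5])
cv2.imwrite('pics/w14.png',np.clip(cv2.resize(c['pixels'][400:480,250:390,::-1],(770,440),interpolation=cv2.INTER_NEAREST)*1.4,0,255).astype(np.uint8))
E
```

```text
[(444, np.float64(22.6)), (445, np.float64(49.1)), (446, np.float64(28.6)), (450, np.float64(-4.0)), (451, np.float64(-17.1)), (452, np.float64(-25.0)), (453, np.float64(-37.8)), (454, np.float64(-31.7)), (455, np.float64(-10.3)), (456, np.float64(-12.4)), (457, np.float64(-16.2)), (458, np.float64(-12.2)), (459, np.float64(-3.8))]
pitch deg -0.27 dx,dz mm [2.  2.6] res [ 0.   -0.   -0.02  0.02]
pitch deg -0.35 dx,dz mm [1.72 2.11] res [ 0.   -0.02 -0.07  0.08]
pitch deg -0.5 dx,dz mm [1.17 1.14] res [ 0.01 -0.04 -0.16  0.19]
```

View pics/w14.png

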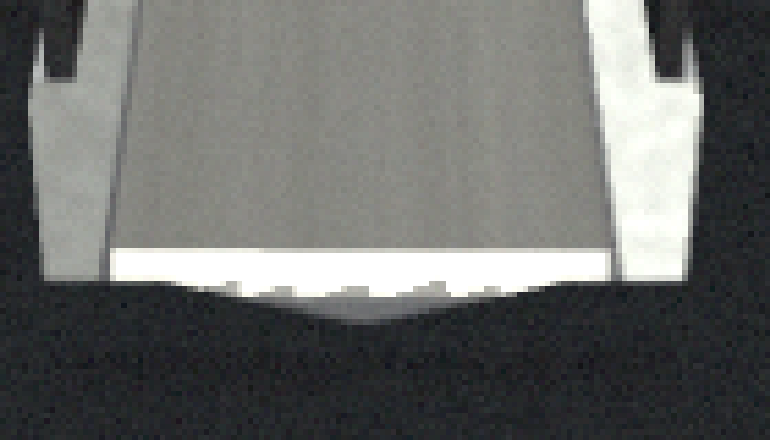

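Emit:
send_rows --pt "200 0.1 -0.12 0 0" --pt "200 0.2 -0.12 0 0" --pt "200 0.3 -0.12 0 0" --pt "200 0.3 -0.12 0 0"

```text
time: 11.15
tcp_pos: [0.5222, -0.2078, 0.2018]
tcp_rot: [0.419, 0.58, 0.403, -0.571]
contact_force: [4.5, -1.8, -0.2]
width: 0.0331
```

```bash
python3 -c "
from pitch import *
auto('wrist15')"
```

```text
u now mm [ 66.2  -0.8 201.8] Fu [ 4.86 -0.22] M [-0.34 -1.08 -0.07]
t 11.15 pos [ 0.5222 -0.2078  0.2018] yaw -18.92 down [ 0.023 -0.012 -1.   ] F [ 4.52 -1.78 -0.17] w 0.0331
delta cm [-0.45 -0.11 -0.02] turn -0.02
[  nan 446.5 324.8 348.5]
tool pitch 1.47pitch.py:18: RuntimeWarning: invalid value encountered in scalar divide
  w=d[a:b]*(d[a:b]>3); out.append((np.arange(a,b)*w).sum()/w.sum())
Traceback (most recent call last):
  File "pitch.py", line 23, in auto
    fit(c,s['tcp_pos'],s['tcp_rot'],r)
    ~~~^^^^^^^^^^^^^^^^^^^^^^^^^^^^^^^
  File "pitch.py", line 13, in fit
    r=least_squares(f,[0,0,0],x_scale=[.01,.001,.001]); print('pitch deg',np.degrees(r.x[0]).round(2),'dx,dz mm',(r.x[1:]*1000).round(2),'res',r.fun.round(2))
ValueError: Residuals are not finite in the initial point.
```

```bash
sed -i 's/(214,234)/(214,240)/' pitch.py
python3 - <<'E'
from pitch import *
c=load('wrist15'); g=c['pixels'].mean(2)[:,300:330].mean(1); d=np.gradient(g)
print([(i,round(d[i],1)) for i in range(205,250) if abs(d[i])>3])
r=rows(c); print(r); s=bot.sense(); fit(c,s['tcp_pos'],s['tcp_rot'],r)
E
```

```text
[(234, np.float64(10.8)), (235, np.float64(17.0)), (236, np.float64(6.3))]
[np.float64(234.86962890625), np.float64(446.50609357997826), np.float64(324.8197503671072), np.float64(348.47788565264295)]
pitch deg -1.36 dx,dz mm [1.27 1.08] res [-0.    0.01  0.03 -0.03]
```

Emit:
send_rows --pt "200 0.1 -0.1 0 0" --pt "200 0.2 -0.1 0 0" --pt "200 0.3 -0.1 0 0" --pt "200 0.35 -0.1 0 0"

```text
time: 11.53
tcp_pos: [0.5222, -0.2081, 0.1987]
tcp_rot: [0.42, 0.58, 0.402, -0.571]
contact_force: [5.1, -1.9, -0.1]
width: 0.0338
```

```bash
python3 -c "
from pitch import *
auto('wrist16')"
```

```text
u now mm [ 66.3  -1.1 198.7] Fu [ 5.45 -0.1 ] M [-0.26 -0.94 -0.05]
t 11.5333 pos [ 0.5222 -0.2081  0.1987] yaw -18.92 down [ 0.025 -0.013 -1.   ] F [ 5.13 -1.86 -0.1 ] w 0.0338
delta cm [-0.75 -0.11 -0.04] turn -0.02
[235.5 446.8 324.8 348.5]
tool pitch 1.6
pitch deg -1.54 dx,dz mm [1.42 1.2 ] res [-0.    0.    0.02 -0.02]
```

Emit:
send_rows --pt "200 0.1 -0.1 0.02 0" --pt "200 0.2 -0.1 0.04 0" --pt "200 0.3 -0.1 0.05 0" --pt "200 0.35 -0.1 0.05 0"

```text
time: 11.92
tcp_pos: [0.522, -0.2087, 0.1956]
tcp_rot: [0.421, 0.58, 0.401, -0.57]
contact_force: [4.6, -1.4, 0.3]
width: 0.0334
```

```bash
python3 -c "
from pitch import *
auto('wrist17')"
```

```text
u now mm [ 66.3  -1.7 195.6] Fu [4.77 0.18] M [-0.26 -1.02 -0.03]
t 11.9167 pos [ 0.522  -0.2087  0.1956] yaw -18.91 down [ 0.027 -0.014 -1.   ] F [ 4.57 -1.38  0.33] w 0.0334
delta cm [-1.07 -0.1  -0.11] turn -0.01
[235.8 447.  324.7 348.5]
tool pitch 1.72
pitch deg -1.67 dx,dz mm [1.42 1.13] res [-0.    0.01  0.04 -0.05]
```

Emit:
send_rows --pt "200 0.1 -0.1 -0.05 0" --pt "200 0.2 -0.1 -0.1 0" --pt "200 0.3 -0.1 -0.12 0" --pt "200 0.35 -0.1 -0.12 0"

```text
time: 12.3
tcp_pos: [0.5223, -0.2083, 0.1927]
tcp_rot: [0.421, 0.58, 0.401, -0.57]
contact_force: [3.5, -1.8, 3.8]
width: 0.0333
```

```bash
python3 -c "
from pitch import *
auto('wrist18')"
```

```text
u now mm [ 66.5  -1.2 192.7] Fu [ 3.87 -0.6 ] M [-0.32 -0.74 -0.08]
t 12.3 pos [ 0.5223 -0.2083  0.1927] yaw -18.92 down [ 0.029 -0.015 -0.999] F [ 3.46 -1.82  3.78] w 0.0333
delta cm [-1.36 -0.1  -0.05] turn -0.02
[236.4 447.5 324.8 348.5]
tool pitch 1.85
pitch deg -1.85 dx,dz mm [1.53 1.16] res [ 0.   -0.   -0.01  0.02]
```

Emit:
send_rows --pt "200 0.1 -0.05 -0.05 0" --pt "200 0.2 -0.05 -0.05 0" --pt "200 0.3 -0.05 -0.05 0" --pt "200 0.3 -0.05 -0.05 0"

```text
time: 12.68
tcp_pos: [0.5239, -0.2089, 0.1915]
tcp_rot: [0.423, 0.581, 0.399, -0.569]
contact_force: [5.0, -1.2, 9.4]
width: 0.0334
```

```bash
python3 -c "
from pitch import *
auto('wrist19')"
```

```text
u now mm [ 68.2  -1.3 191.5] Fu [5.15 0.53] M [-0.27 -1.03 -0.05]
t 12.6833 pos [ 0.5239 -0.2089  0.1915] yaw -18.94 down [ 0.033 -0.017 -0.999] F [ 5.04 -1.16  9.38] w 0.0334
delta cm [-1.48 -0.26 -0.06] turn -0.04
[238.8   nan 324.3 348.5]
tool pitch 2.13pitch.py:18: RuntimeWarning: invalid value encountered in scalar divide
  w=d[a:b]*(d[a:b]>3); out.append((np.arange(a,b)*w).sum()/w.sum())
Traceback (most recent call last):
  File "pitch.py", line 23, in auto
    fit(c,s['tcp_pos'],s['tcp_rot'],r)
    ~~~^^^^^^^^^^^^^^^^^^^^^^^^^^^^^^^
  File "pitch.py", line 13, in fit
    r=least_squares(f,[0,0,0],x_scale=[.01,.001,.001]); print('pitch deg',np.degrees(r.x[0]).round(2),'dx,dz mm',(r.x[1:]*1000).round(2),'res',r.fun.round(2))
ValueError: Residuals are not finite in the initial point.
```

Emit:
send_rows --pt "200 0 0 0 0" --pt "200 0 0 0 0"

```text
time: 12.9
tcp_pos: [0.5235, -0.2088, 0.1919]
tcp_rot: [0.422, 0.582, 0.399, -0.569]
contact_force: [3.1, -1.2, 4.8]
width: 0.0336
```

```bash
sed -i 's/(432,449)/(432,453)/' pitch.py; python3 -c "
from pitch import *
c=load('wrist19'); g=c['pixels'].mean(2)[:,300:330].mean(1); d=np.gradient(g)
print([(i,round(d[i],1)) for i in range(440,470) if abs(d[i])>3])
auto('wrist20')"
```

```text
[(449, np.float64(30.1)), (450, np.float64(51.7)), (451, np.float64(23.4)), (453, np.float64(-5.0)), (454, np.float64(-16.6)), (455, np.float64(-31.8)), (456, np.float64(-43.8)), (457, np.float64(-41.6)), (458, np.float64(-26.4)), (459, np.float64(-8.3))]
u now mm [ 67.8  -1.3 191.9] Fu [ 3.29 -0.14] M [-0.09 -0.43 -0.06]
t 12.9 pos [ 0.5235 -0.2088  0.1919] yaw -18.94 down [ 0.033 -0.017 -0.999] F [ 3.06 -1.2   4.75] w 0.0336
delta cm [-1.44 -0.23 -0.06] turn -0.04
[238.6 449.6 324.5 348.5]
tool pitch 2.11
pitch deg -2.72 dx,dz mm [1.42 0.55] res [ 0.   -0.01 -0.03  0.03]
```

Emit:
send_rows --pt "140 0 0 0 0" --pt "120 0 0 0 0" --pt "100 0 0 0 0" --pt "70 0 0 0 0" --pt "60 0 0 0 0" --pt "60 0 0 0 0"

```text
time: 13.45
tcp_pos: [0.5233, -0.2087, 0.1915]
tcp_rot: [0.422, 0.581, 0.399, -0.569]
contact_force: [0.3, 0.0, 0.3]
width: 0.0651
```

```bash
python3 -c "
from pitch import *
gu([.066,-.0006,.2062]); c=shot('wrist','wrist21'); shot('side','side21')
im=cv2.imread('pics/side21.png')[150:290,330:450]
cv2.imwrite('pics/s21.png',np.clip(cv2.resize(im,(514,600),interpolation=cv2.INTER_CUBIC)*1.6,0,255).astype(np.uint8))"
```

```text
u now mm [ 67.5  -1.3 191.5] Fu [0.26 0.1 ] M [-0.04  0.04  0.02]
t 13.45 pos [ 0.5233 -0.2087  0.1915] yaw -18.94 down [ 0.033 -0.017 -0.999] F [0.28 0.01 0.27] w 0.0651
delta cm [-1.47 -0.1  -0.06] turn -0.04
```

View pics/s21.png

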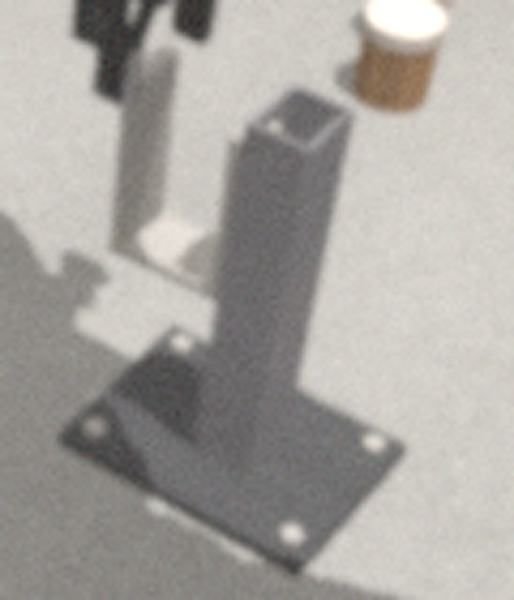

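View pics/wrist21.png

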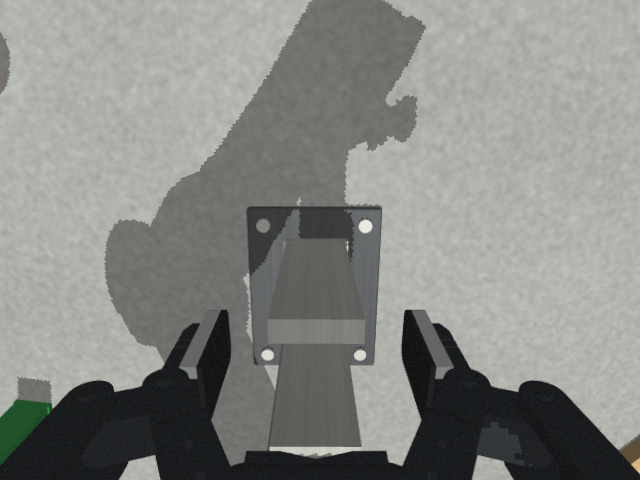

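Emit:
send_rows --pt "60 -0.8 0 0 0" --pt "60 -2 0 0 0" --pt "60 -4 0 0 0" --pt "60 -6.5 0 0 0" --pt "60 -9 0.5 0 0" --pt "60 -11 1.5 -2 0" --pt "60 -12 2.5 -5 0" --pt "60 -12 3 -8 0" --pt "60 -12 3 -9.5 0" --pt "60 -12 3 -9.5 0"

```text
time: 14.38
tcp_pos: [0.5804, -0.1219, 0.3123]
tcp_rot: [0.424, 0.58, 0.402, -0.567]
contact_force: [-0.0, 1.5, -1.1]
width: 0.0651
```

```bash
python3 -c "
from pitch import *
gu([.066,-.0006,.2062]); c=shot('wrist','wrist22'); shot('side','side22'); shot('top','top22')"
```

```text
u now mm [ 93.5  99.3 312.3] Fu [-0.52  1.46] M [ 0.03  0.07 -0.01]
t 14.3833 pos [ 0.5804 -0.1219  0.3123] yaw -18.54 down [ 0.033 -0.015 -0.999] F [-0.02  1.55 -1.12] w 0.0651
delta cm [10.53 -3.19  9.94] turn 0.36
```

View pics/wrist22.png

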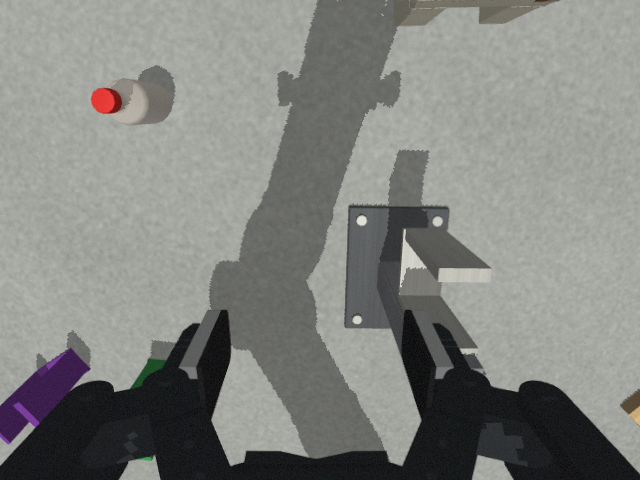

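View pics/side22.png

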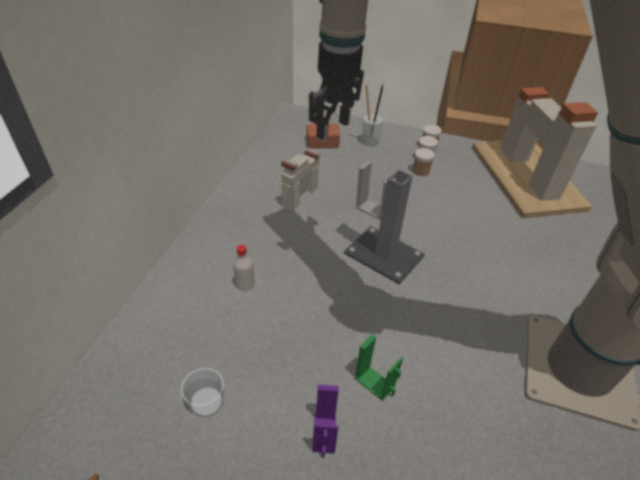

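Emit:
send_rows --pt "0 -1 0 -2 0" --pt "0 -1 0 -4 0" --pt "0 -1 0 -6 0" --pt "0 -1 0 -6.5 0" --pt "0 -1 0 -6.5 0"

```text
time: 14.95
tcp_pos: [0.5983, -0.0663, 0.3219]
tcp_rot: [0.422, 0.581, 0.399, -0.57]
contact_force: [-0.7, -0.0, -0.5]
width: 0.0856
```

```bash
python3 -c "
from pitch import *
gu([.066,-.0006,.2062]); c=shot('wrist','wrist23')
im=c['pixels'][220:420,380:640,::-1]
cv2.imwrite('pics/w23.png',np.clip(cv2.resize(im,(780,600),interpolation=cv2.INTER_CUBIC)*1.4,0,255).astype(np.uint8))"
```

```text
u now mm [ 92.4 157.8 321.9] Fu [-0.7  -0.25] M [ 0.01 -0.02 -0.03]
t 14.95 pos [ 0.5983 -0.0663  0.3219] yaw -18.98 down [ 0.032 -0.018 -0.999] F [-0.75 -0.01 -0.48] w 0.0856
delta cm [11.58 -3.03 15.76] turn -0.08
```

View pics/w23.png

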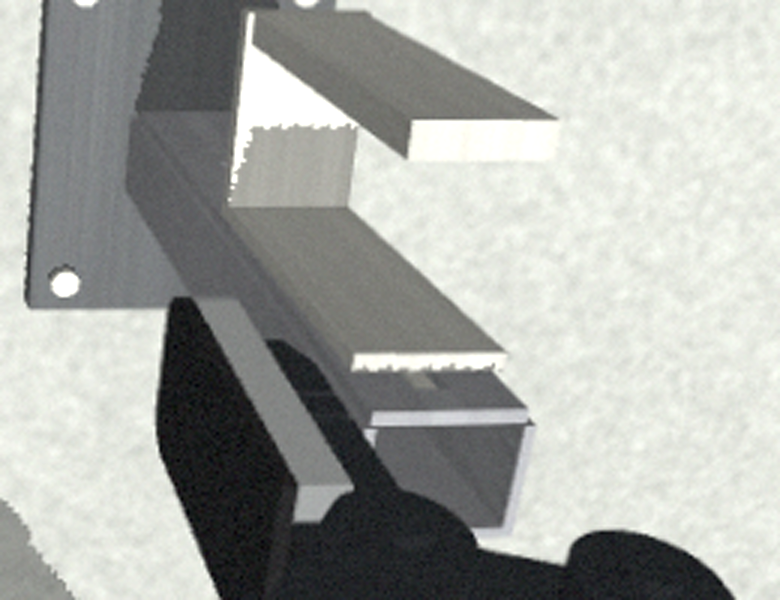

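```bash
python3 -c "
from h import *
c=load('wrist23'); im=c['pixels'][325:375,490:570,::-1]
cv2.imwrite('pics/w23z.png',np.clip(cv2.resize(im,(800,500),interpolation=cv2.INTER_NEAREST)*1.6,0,255).astype(np.uint8))
pts=[(-.001,s*.003,z) for z in (.2,.2115,.224,.222,.226) for s in (1,-1)]
"
```

```text
(no output)
```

View pics/w23z.png

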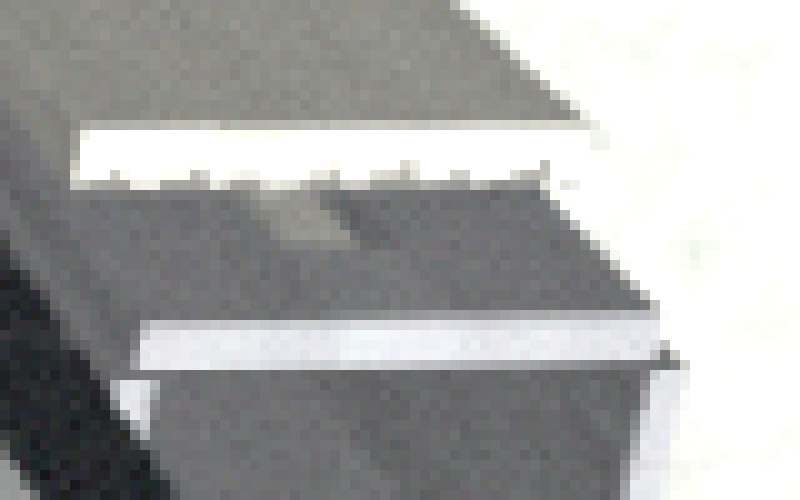

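Run:
```python
from h import *
c=load('wrist23')
def f(n,p,z):
    P=onz(c,p,z); q=np.c_[(P[:,:2]-O)@xu,(P[:,:2]-O)@yu]*1000; print(n,q.round(1).tolist(),'yaw',np.degrees(np.arctan2(*(q[1]-q[0]))).round(1))
A=lambda u,v:[490+u/10-.5,325+v/10-.5]
W=lambda u,v:[380+u/3-.5,220+v/3-.5]
f('plate front top',[A(80,126),A(590,122)],.2216)
f('upright top front',[A(140,322),A(655,312)],.238)
f('post top',[W(412,118),W(558,118)],.2296); f('post top rear',[W(407,160),W(556,160)],.2296)
f('foot left',[W(42,0),W(27,305)],.01)
for n in('glue',):pass
a=load('top0')['pixels'].astype(int);b=load('top22')['pixels'].astype(int)
for nm,(r0,r1,c0,c1) in dict(glue=(150,195,290,325),tub=(170,215,160,205),arch=(150,200,415,485)).items(): print(nm,np.abs(a[r0:r1,c0:c1]-b[r0:r1,c0:c1]).mean().round(2))
```

```text
plate front top [[8.0, 20.3], [7.4, -19.9]] yaw -179.2
upright top front [[1.4, 21.9], [1.2, -17.1]] yaw -179.7
post top [[73.8, 18.8], [73.5, -16.4]] yaw -179.6
post top rear [[63.4, 18.5], [63.0, -17.8]] yaw -179.4
foot left [[45.7, 62.6], [-91.4, 61.7]] yaw -90.4
glue 3.08
tub 3.02
arch 31.16
```

View pics/top22.png

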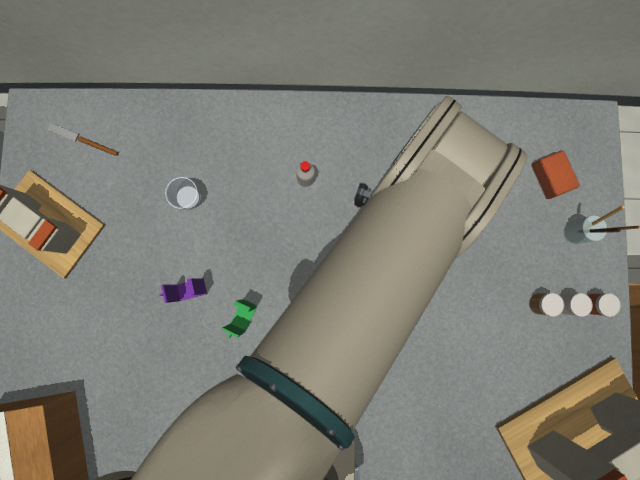

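```bash
python3 -c "
from h import *
a=load('side0')['pixels'].astype(int);b=load('side22')['pixels'].astype(int)
print('arch side diff',np.abs(a[145:215,275:325]-b[145:215,275:325]).mean())
print(bot.sense()['contact_force'],workorder.job_done())"
```

```text
arch side diff 4.554952380952381
the job is handed in; nothing more can be done
[-0.19956304 -0.4343774   0.22470731] None
```

The steel bracket is hanging on the upper two slots with the catch out again, and I handed the job in at about 15 s. No verdict is reported, so the checks below are my own.

**What I did:** I picked the grey steel bracket, not the purple or green look-alikes, and gripped it across the 36 mm width of its front post. The wrist camera showed the slots about 2 mm below nominal. I fed the tabs in in steps of 2 to 3 mm, against about 3 N from the catch spring. Then I slid the bracket down about 11 mm until it stopped, released it and backed off.

**A correction on the way:** the bracket had tipped 2 to 4° in the grip, so its top edge met the upright first. I levelled it by lowering while pressing lightly, and by camera it was within about 0.1° before the final slide. Measured forces stayed at about 12 N or less.

**Last checks:**
- **Position:** the bracket is about 0.3 mm off the middle line, square within 1°, and roughly 118 mm up. It leans 1 to 2 mm outward at the top, well inside the limit.
- **Catch:** the wrist picture shows it just above the plate near the front of the slot, so it is out. It would be hidden from there if still pushed in.
- **Robot:** the gripper is clear, with only about 0.5 N of sensor noise.
- **Bystanders:** the bottle, tub and arch look unmoved. The top camera's view of the arch was blocked, so I checked it in the side view only.

**Less certain:** the catch going in more than 6 mm while flush was judged from spring force and depth, not seen. The camera's face-plane readings differed by up to 3.6 mm between the upright's base and top, so I relied on feel for depth.

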